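# Power, zero, load and store on the studio scale

### The job

Slide the battery along its shoe on the pottery scale until it clicks fully home, then, while the pan is still empty, press the recessed zero button (the outer of the two, away from the pan) all the way in with the stylus and keep it in for a moment. Lay every corrugated clay test tile from the bench flat in the pan, ridged side up, each in a bay of its own, and with all of them in, press the recessed store button (the one beside the pan) in the same way with the stylus. Finish with the stylus standing in its wooden stand, the tiles and battery still in place, and the cup, wooden rib and plaster block where they were.

Things in the scene. Friction and masses are not known exactly. Their poses are not given: they have to be found in the camera images.
- scale: White bench scale, 200 (x) x 270 (y) mm, fixed. Origin: centre of its underside. On its +y side a metal pan (y -59 to 135) with 4 bays: floors 28 mm above the bench, ribs round them 5 mm high. On its -y side a grey console, 76 mm wide about y = -97: open deck 30 mm above the bench (x -100 to -30), battery shoe (x -30 to 30), end stop (30 to 40), button panel, top 46 mm above the bench (40 to 100)
- bay1 (a point): centre of the floor of pan bay 1 (scale x -42 mm, y -7 mm); axes as the scale's. The bay is 78 mm long in x and 54 mm wide in y, 5 mm deep, for one tile lengthwise
- bay2 (a point): centre of the floor of pan bay 2 (scale x -42 mm, y 83 mm); axes as the scale's. The bay is 78 mm long in x and 54 mm wide in y, 5 mm deep, for one tile lengthwise
- bay3 (a point): centre of the floor of pan bay 3 (scale x 42 mm, y -7 mm); axes as the scale's. The bay is 78 mm long in x and 54 mm wide in y, 5 mm deep, for one tile lengthwise
- bay4 (a point): centre of the floor of pan bay 4 (scale x 42 mm, y 83 mm); axes as the scale's. The bay is 78 mm long in x and 54 mm wide in y, 5 mm deep, for one tile lengthwise
- shoe_home (a point): Origin of the battery when fully home: on the deck between two dark rails 60 mm long (x -30 to 30 here, axes as the scale's), 12.5 mm high, channel 55 mm wide, lips 44 mm apart and 8.5 mm above the deck. Set the battery on the open deck at x = -65 mm and slide it in +x to the stop, over a sprung bump (up to 15 N) that then rises in the gap between its feet
- latch (a joint): sprung steel bump of the shoe: 0 = up, 0.0025 or more = pressed down by the battery's foot passing over it (m)
- zero_mouth (a point): centre of the mouth of the zero button's well (outer button, away from the pan; scale x 70 mm, y -115 mm) in the panel's top: a 14 mm square hole, straight down, 8 mm deep to the top of a 12 mm round dark rubber button; the mouth is 46 mm above the bench
- zero (a joint): travel of the zero button (m): 0 = out, 0.005 = fully in; it springs back. About 1.5 N to start and 4 N fully in
- store_mouth (a point): centre of the mouth of the store button's well (inner button, beside the pan; scale x 70 mm, y -79 mm) in the panel's top: a 14 mm square hole, straight down, 8 mm deep to the top of a 12 mm round dark rubber button; the mouth is 46 mm above the bench
- store (a joint): travel of the store button (m): 0 = out, 0.005 = fully in; it springs back. About 1.5 N to start and 4 N fully in
- battery: Black battery pack, alike both ways round. Body 60 mm (x) x 38 mm (y), 40 mm high in all; at the bottom two grey feet 6 mm high and 50 mm wide (y), one under each end (18 mm long each in x, 24 mm gap between). Origin at the centre of its underside. Grip it across y, with the fingertips at least 16 mm above its underside so that they clear the rails
- stylus: Stylus, upright in its stand, 104 mm long, round. Origin at the tip (its lowest point), z up along it. Steel pin 6 mm in diameter from 0 to 50 mm, brass collar 24 mm in diameter from 50 to 54 mm, wooden grip 14 mm in diameter from 54 to 104 mm
- stand: Wooden block 56 x 56 x 56 mm with a 14 mm square hole straight down its middle; fixed. Origin at the centre of its underside. The stylus hangs in it by its collar, its tip 6 mm above the bench
- tile1: Corrugated fired-clay test tile, 64 mm (x) x 40 mm (y), 18 mm high: flat 8 mm slab below, four ridges running along y above. Origin at the centre of its flat underside, z towards the ridged side. May be absent. Grip it across y with the fingertips at least 8 mm above its underside so that they clear the ribs of the pan
- tile2: Corrugated fired-clay test tile, 64 mm (x) x 40 mm (y), 18 mm high: flat 8 mm slab below, four ridges running along y above. Origin at the centre of its flat underside, z towards the ridged side. May be absent. Grip it across y with the fingertips at least 8 mm above its underside so that they clear the ribs of the pan
- tile3: Corrugated fired-clay test tile, 64 mm (x) x 40 mm (y), 18 mm high: flat 8 mm slab below, four ridges running along y above. Origin at the centre of its flat underside, z towards the ridged side. May be absent. Grip it across y with the fingertips at least 8 mm above its underside so that they clear the ribs of the pan
- tile4: Corrugated fired-clay test tile, 64 mm (x) x 40 mm (y), 18 mm high: flat 8 mm slab below, four ridges running along y above. Origin at the centre of its flat underside, z towards the ridged side. May be absent. Grip it across y with the fingertips at least 8 mm above its underside so that they clear the ribs of the pan
- cup: white ceramic cup, 72 mm across, 65 mm high; bystander, leave it alone
- rib: flat wooden potter's rib, 70 x 40 x 8 mm; bystander, leave it alone
- plaster: white plaster block, 50 x 90 x 40 mm; bystander, leave it alone
Things that resemble listed ones, but are neither listed nor needed, are in the scene too. Leave any purple look-alike of the tile1 alone.

How it is judged:
On the way, in this order (a step that is already met when the one before it is completed fails the run):
1. the battery is fully home on the shoe and the latch has risen (x of battery in the frame of shoe_home between -0.0035 and 0.0035 m and horizontal distance between battery and shoe_home below 0.006 m and z of battery in the frame of shoe_home between -0.003 and 0.003 m and angle between battery's own z axis and vertical below 0.1 rad and value of joint latch below 0.0012 m), for 0.2 s.
2. with the battery home and no tile on the scale, the zero button is pressed in with the stylus (all of step 1 and value of joint zero above 0.0035 m and contact force between stylus and scale above 0.8 N and (height (world z) of tile1 below 0.022 m or horizontal distance between tile1 and scale above 0.2 m) and (height (world z) of tile2 below 0.022 m or horizontal distance between tile2 and scale above 0.2 m) and (height (world z) of tile3 below 0.022 m or horizontal distance between tile3 and scale above 0.2 m) and (height (world z) of tile4 below 0.022 m or horizontal distance between tile4 and scale above 0.2 m)), for 0.2 s.
3. with every tile in its bay and the battery home, the store button is pressed in with the stylus (all of step 1 and value of joint store above 0.0035 m and contact force between stylus and scale above 0.8 N and angle between each of tile1, tile2, tile3, tile4's own z axis and vertical below 0.06 rad and linear speed of each of tile1, tile2, tile3, tile4 below 0.02 m/s and ((horizontal distance between tile1 and bay1 below 0.013 m and z of tile1 in the frame of bay1 between -0.0025 and 0.0025 m) or (horizontal distance between tile1 and bay2 below 0.013 m and z of tile1 in the frame of bay2 between -0.0025 and 0.0025 m) or (horizontal distance between tile1 and bay3 below 0.013 m and z of tile1 in the frame of bay3 between -0.0025 and 0.0025 m) or (horizontal distance between tile1 and bay4 below 0.013 m and z of tile1 in the frame of bay4 between -0.0025 and 0.0025 m)) and ((horizontal distance between tile2 and bay1 below 0.013 m and z of tile2 in the frame of bay1 between -0.0025 and 0.0025 m) or (horizontal distance between tile2 and bay2 below 0.013 m and z of tile2 in the frame of bay2 between -0.0025 and 0.0025 m) or (horizontal distance between tile2 and bay3 below 0.013 m and z of tile2 in the frame of bay3 between -0.0025 and 0.0025 m) or (horizontal distance between tile2 and bay4 below 0.013 m and z of tile2 in the frame of bay4 between -0.0025 and 0.0025 m)) and ((horizontal distance between tile3 and bay1 below 0.013 m and z of tile3 in the frame of bay1 between -0.0025 and 0.0025 m) or (horizontal distance between tile3 and bay2 below 0.013 m and z of tile3 in the frame of bay2 between -0.0025 and 0.0025 m) or (horizontal distance between tile3 and bay3 below 0.013 m and z of tile3 in the frame of bay3 between -0.0025 and 0.0025 m) or (horizontal distance between tile3 and bay4 below 0.013 m and z of tile3 in the frame of bay4 between -0.0025 and 0.0025 m)) and ((horizontal distance between tile4 and bay1 below 0.013 m and z of tile4 in the frame of bay1 between -0.0025 and 0.0025 m) or (horizontal distance between tile4 and bay2 below 0.013 m and z of tile4 in the frame of bay2 between -0.0025 and 0.0025 m) or (horizontal distance between tile4 and bay3 below 0.013 m and z of tile4 in the frame of bay3 between -0.0025 and 0.0025 m) or (horizontal distance between tile4 and bay4 below 0.013 m and z of tile4 in the frame of bay4 between -0.0025 and 0.0025 m))), for 0.2 s.
At the end, for the whole second after the job is handed in: Battery within 3.5 mm of home, latch up; every tile present flat in its own bay (13 mm, 2.5 mm in height, 0.06 rad), ridges up; stylus back in its stand (8 mm, 0.12 rad); buttons out; cup, rib and plaster block within 25 mm of their places; all at rest (all of step 1 and angle between each of tile1, tile2, tile3, tile4's own z axis and vertical below 0.06 rad and linear speed of each of tile1, tile2, tile3, tile4, stylus below 0.02 m/s and ((horizontal distance between tile1 and bay1 below 0.013 m and z of tile1 in the frame of bay1 between -0.0025 and 0.0025 m) or (horizontal distance between tile1 and bay2 below 0.013 m and z of tile1 in the frame of bay2 between -0.0025 and 0.0025 m) or (horizontal distance between tile1 and bay3 below 0.013 m and z of tile1 in the frame of bay3 between -0.0025 and 0.0025 m) or (horizontal distance between tile1 and bay4 below 0.013 m and z of tile1 in the frame of bay4 between -0.0025 and 0.0025 m)) and ((horizontal distance between tile2 and bay1 below 0.013 m and z of tile2 in the frame of bay1 between -0.0025 and 0.0025 m) or (horizontal distance between tile2 and bay2 below 0.013 m and z of tile2 in the frame of bay2 between -0.0025 and 0.0025 m) or (horizontal distance between tile2 and bay3 below 0.013 m and z of tile2 in the frame of bay3 between -0.0025 and 0.0025 m) or (horizontal distance between tile2 and bay4 below 0.013 m and z of tile2 in the frame of bay4 between -0.0025 and 0.0025 m)) and ((horizontal distance between tile3 and bay1 below 0.013 m and z of tile3 in the frame of bay1 between -0.0025 and 0.0025 m) or (horizontal distance between tile3 and bay2 below 0.013 m and z of tile3 in the frame of bay2 between -0.0025 and 0.0025 m) or (horizontal distance between tile3 and bay3 below 0.013 m and z of tile3 in the frame of bay3 between -0.0025 and 0.0025 m) or (horizontal distance between tile3 and bay4 below 0.013 m and z of tile3 in the frame of bay4 between -0.0025 and 0.0025 m)) and ((horizontal distance between tile4 and bay1 below 0.013 m and z of tile4 in the frame of bay1 between -0.0025 and 0.0025 m) or (horizontal distance between tile4 and bay2 below 0.013 m and z of tile4 in the frame of bay2 between -0.0025 and 0.0025 m) or (horizontal distance between tile4 and bay3 below 0.013 m and z of tile4 in the frame of bay3 between -0.0025 and 0.0025 m) or (horizontal distance between tile4 and bay4 below 0.013 m and z of tile4 in the frame of bay4 between -0.0025 and 0.0025 m)) and horizontal distance between stylus and stand below 0.008 m and z of stylus in the frame of stand between 0.002 and 0.01 m and angle between stylus's own z axis and vertical below 0.12 rad and value of joint each of zero, store below 0.001 m and distance of each of cup, rib, plaster from where it was at the start of the episode below 0.025 m); the robot touches nothing.
It fails at once if the cup is knocked away or over (distance of cup from where it was at the start of the episode above 0.03 m or angle between cup's own z axis and vertical above 0.5 rad).
It fails at once if the wooden rib is knocked away or over (distance of rib from where it was at the start of the episode above 0.03 m or angle between rib's own z axis and vertical above 0.5 rad).
It fails at once if the plaster block is knocked away or over (distance of plaster from where it was at the start of the episode above 0.03 m or angle between plaster's own z axis and vertical above 0.5 rad).
Of tile1, tile2, tile3, tile4 only 2 to 4 are there at a start; the rules pass over those that are not, and their reading is None.
At some moment in a run one of tile1, tile2, tile3, tile4 may be knocked a few centimetres aside while the robot is not near it.
It also fails if it takes over 210 s, if anything falls off the work surface, if the arm or the gripper's body presses on something with over 40 N, if the wrist force passes 120 N, or if a joint passes its speed limit or range.

### The arm

A 6-joint arm with a two-finger parallel gripper is mounted at the origin on the work surface. World frame = base frame: x ahead of the robot, y to its left, z up, the work surface at z = 0. Lengths are in m, angles in rad, forces in N, time in s.
With the tool pointing down it reaches from about 0.25 to 0.725 m from the base axis. Payload 4 kg.
Tool frame: the origin (TCP) lies on the centre line of the jaws, within the pads' length; the fingertips stand 19 mm ahead of it and the grasp point (between the pads) is the TCP (tips_ahead is the distance from the TCP to the fingertips, in m); z points along the fingers, y is the line along which they close (so a half turn about z gives the same grasp; the last joint's range is limited). The gripper opens to 85 mm and grips with 20 to 120 N. Pads are 22 mm wide; open, the fingers measure 114 mm over their backs; the gripper's body (76 mm by 85 mm) begins 54 mm behind the grasp point. The pads swing forward as they close: fully open they stand 13 mm farther back than shut.
Start: joints at [-1.212, 0.241, 0.005, 1.335, 0, 1.571], TCP at [0.176, -0.468, 0.25] pointing down, gripper open.
Joint ranges: [-2.72, 2.72], [-1.05, 1.87], [-1.09, 1.28], [-1.99, 2.15], [-1.42, 1.44], [-3.14, 3.14]. Speed limits (rad/s): [2.79, 2.79, 3.14, 3.14, 3.14, 3.14].

### API

Orientations are given as a rotation vector (axis times angle).
In Python, from station import * gives the robot as it stands.
- The arm moves only by the tool jog_arm, never from a script. Its argument "series" is one flat list of numbers, 7 for each row, row after row: the shift along the tool's x, y, z scaled (see below), then the turn, a rotation vector about the tool's x, y, z scaled (see below), then the closure, from -1 (fully open) to 1 (shut). A call has 1 to 8 rows; each row shifts and turns the commanded pose from where the row before left it, along the tool's axes as they then stand; what a row does not reach is not made up. The controller multiplies each number of a shift by 20 cm and each number of a turn by pi/4 rad. A row lasts 1/8 s, in which the tool goes at most 62.5 mm and 10.7 degrees, less where a joint would pass 70% of its speed; a pose out of reach is approached as far as the arm can. A call with a number of a shift or a turn outside -1 to 1 is refused whole. A call with a gripper value outside its range is refused whole. The fingers move at their own pace and stop on an object; "newtons" is the grip in N (left out, the last holds). Time passes only in rows, so rows that do not move let the fingers close. It gives the time, the measured TCP pose, the force, the opening and the grip force at its end, in the units of the state.
- get_state(): the state, without advancing time (a new reading comes with each control period).
- get_image(name): name is "side" or "top"; returns the picture (420x560x3 uint8, red, green, blue); there is no depth.
- camera_info(name): a dict with "fx", "fy", "cx", "cy" (pixels), "dist" ([k1, k2, p1, p2, k3] as OpenCV has them; the pictures are not rectified), "rvec" (rotation vector, rad) and "tvec" (3), from world to camera coordinates, as OpenCV has them. Camera axes: x right, y down, z forward; pixel columns grow to the right and rows downward; lengths in m; the calibration is good to about 2 mm. A picture is of the moment at which its call begins. camera_info takes no time and is no camera call.
- close_job(): hands the job in; it is judged then, once.
Trained networks look in the newest picture that a camera, given by its name, has taken for a name from the list of things; names that differ only in an ending like _2 or _b are one class to them, and where a whole thing is asked for, a point or a joint stands for the part that bears it (a point fixed in the world has none). Each returns a list of dicts, best first, with "score" (0 to 1); they miss things now and then, are a little off and sometimes report something else, mostly with a low value. They report only what shows in the picture. A call takes as long as a camera call. They do not tell look-alikes from the thing itself.
- search_frame(camera, label): "bbox" ([left, top, width, height] in pixels, round what is visible of it).
- silhouettes(camera, label): "mask" (420x560 bool, what is visible of it) and "bbox" ([left, top, width, height] in pixels, round what is visible of it).
- pinpoint(camera, label): "pixel" ([column, row] in pixels: a listed point, or the origin of a listed thing).
The state is a dict: "time": time; "joint_pos": joint angles; "qvel": joint speeds; "joint_torque": joint torques, N m; "tcp_pos": TCP position; "tool_rot": TCP orientation; "contact_force": force on the tool from outside, world axes, zero at the start; "wrist_torque": the same for the moment, N m; "opening": finger opening in m; "finger_force": force on a finger pad.
Only numpy, scipy, OpenCV 4.12 (cv2) and the standard library are available. Lean on these libraries where they do the work, as an engineer would, in place of code of your own. Each camera call takes 0.05 s, during which the arm holds its last target. There are 200 camera calls.

## Working session

There is one attempt and no reset: what is moved stays moved. The work goes in short steps, Python scripts to look and compute and a tool call to move; the robot and the scene stay as the last step left them, time stands still between calls to the robot, and variables do not carry over. Pictures are saved under pics/ and viewed, at most 14 in all, crops included, and the job is handed in when it is done.

Besides the shell and the picture viewer there is one more tool, called after "Emit:" in YAML: its name, and indented under it one key for each argument. jog_arm: Moves the arm, as the interface text tells. Shifts and turns lie within -1 to 1; 1 stands for 20 cm of shift or pi/4 rad of turn. Its arguments: {"type":"object","properties":{"series":{"type":"array","items":{"type":"number","minimum":-1,"maximum":1}},"newtons":{"type":"number"}},"required":["series"]}

```bash
mkdir -p pics; ls; python3 - <<'E'
from station import *
import cv2,numpy as np
print(get_state())
for c in("side","top"):
    im=get_image(c); cv2.imwrite(f"pics/{c}0.png",im[:,:,::-1]); i=camera_info(c); print(i)
    R=cv2.Rodrigues(np.array(i["rvec"],float))[0]; print(c,-R.T@np.array(i["tvec"]))
E
```

```text
pics
{'time': 0.0, 'joint_pos': array([-1.21198613e+00,  2.41427738e-01,  3.74840179e-03,  1.33519780e+00,
        1.72971522e-05,  1.57077946e+00]), 'qvel': array([-0.00135547,  0.00016023, -0.00035662, -0.00135011, -0.00053236,
       -0.00058198]), 'joint_torque': array([-4.46165732e-04, -3.72318113e+01,  2.52406669e+01,  1.67690747e-02,
        9.14636576e-05,  1.65061309e-06]), 'tcp_pos': array([ 0.17538104, -0.46761254,  0.24941477]), 'tool_rot': array([-3.08914780e+00, -5.60259254e-01,  5.56126672e-04]), 'contact_force': array([-0.96595372,  0.98694145, -0.71605659]), 'wrist_torque': array([-0.0314859 , -0.04011221,  0.0570129 ]), 'finger_force': 0.0, 'opening': 0.08502807564417311}
{'fx': 398.59614929116424, 'fy': 398.59614929116424, 'cx': 276.29167712468194, 'cy': 209.71420931261545, 'dist': array([-0.11147125,  0.        ,  0.        ,  0.        ,  0.        ]), 'rvec': array([ 2.40686139, -0.09498996,  0.03350538]), 'tvec': array([-0.52546434,  0.07428505,  0.9983269 ])}
side [ 0.47775843 -0.65212201  0.79042483]
{'fx': 499.6762504409914, 'fy': 499.6762504409914, 'cx': 273.0705219348592, 'cy': 215.8239814101049, 'dist': array([-0.12419843,  0.        ,  0.        ,  0.        ,  0.        ]), 'rvec': array([ 2.19088721, -2.17967359,  0.11438811]), 'tvec': array([-0.00635416,  0.52848169,  1.30576236])}
top [0.4130256  0.01947742 1.34661765]
```

View pics/top0.png

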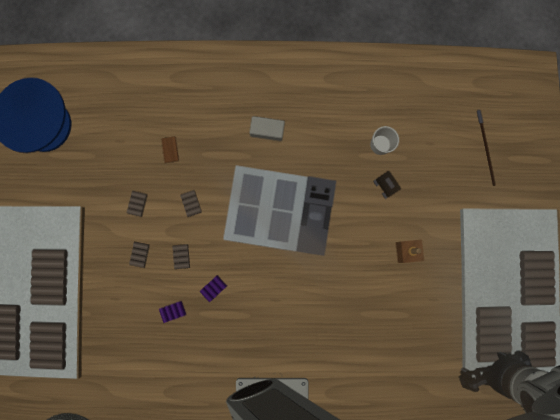

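View pics/side0.png

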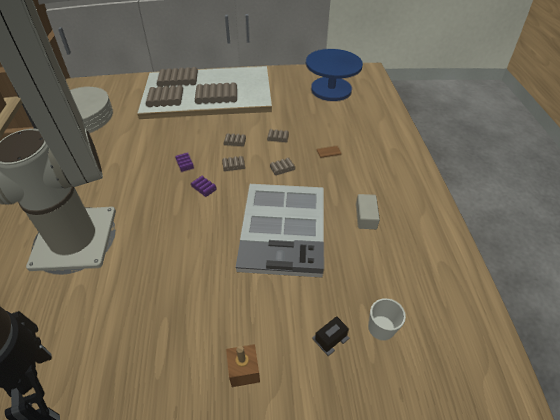

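The top view (up is +x, left is +y) shows the scale at about (280,210), 4 grey-brown tiles at (137,203), (191,203), (140,254) and (181,256), and 2 purple look-alikes. The battery is at (387,184), the stand with stylus at (410,251), the cup at (385,140), the plaster block at (267,128) and the rib at (170,150). The side view shows the same things. Next I measure them.

```bash
cat > h.py <<'E'
from station import *
import cv2,numpy as np
from scipy.optimize import least_squares, minimize
C={c:camera_info(c) for c in("side","top")}
def proj(c,P):
    i=C[c];K=np.array([[i["fx"],0,i["cx"]],[0,i["fy"],i["cy"]],[0,0,1]])
    return cv2.projectPoints(np.asarray(P,float).reshape(-1,3),np.array(i["rvec"],float),np.array(i["tvec"],float),K,np.array(i["dist"],float))[0][:,0]
def tri(ps,pt,x0=(.45,0,.02)):
    r=least_squares(lambda X:np.r_[proj("side",X)[0]-ps,proj("top",X)[0]-pt],x0)
    return r.x,np.sqrt(2*r.cost/4)
def onplane(c,p,z,x0=(.45,0)):
    return least_squares(lambda X:proj(c,[X[0],X[1],z])[0]-p,x0).x
def shoot():
    for c in C: get_image(c)
def rz(a): return np.array([[np.cos(a),-np.sin(a),0],[np.sin(a),np.cos(a),0],[0,0,1]])
def boxfit(masks,boxes,x0,z=0.):
    """fit x,y,yaw of a union of boxes ((cx,cy,cz),(lx,ly,lz)), by soft silhouette overlap; masks={cam:mask}"""
    S=4
    bl={}
    for c,m in masks.items():
        ys,xs=np.where(m);o=np.array([xs.min()-12,ys.min()-12]);n=(int(xs.max()-xs.min()+25),int(ys.max()-ys.min()+25))
        t=np.zeros((n[1],n[0]),np.float32);t[ys-o[1],xs-o[0]]=1;bl[c]=(o,n,t)
    def cost(p):
        e=0
        for c,(o,n,t) in bl.items():
            im=np.zeros((n[1]*S,n[0]*S),np.uint8)
            for ce,l in boxes:
                g=np.array([[i,j,k] for i in(-.5,.5) for j in(-.5,.5) for k in(-.5,.5)])*l+ce
                P=g@rz(p[2]).T+[p[0],p[1],z]
                q=(proj(c,P)-o+.5)*S
                cv2.fillConvexPoly(im,cv2.convexHull(np.round(q*16).astype(np.int32)),255,shift=4)
            r=cv2.resize(im,n,interpolation=cv2.INTER_AREA)/255.
            e+=np.sum((r-t)**2)/t.sum()
        return e
    best=min((minimize(cost,[x0[0],x0[1],a],method="Nelder-Mead",options=dict(initial_simplex=[[x0[0],x0[1],a],[x0[0]+.008,x0[1],a],[x0[0],x0[1]+.008,a],[x0[0],x0[1],a+.2]],xatol=1e-5,fatol=1e-6)) for a in x0[2]),key=lambda r:r.fun)
    return best.x,best.fun
TILE=[((0,0,.004),(.064,.04,.008))]+[((x,0,.013),(.010,.04,.010)) for x in(-.024,-.008,.008,.024)]
BAT=[((0,0,.02),(.06,.038,.04)),((-.021,0,.003),(.018,.05,.006)),((.021,0,.003),(.018,.05,.006))]
E
cat > m1.py <<'E'
from h import *
shoot()
for l in["bay1","bay2","bay3","bay4","zero_mouth","store_mouth","shoe_home","battery","stylus","stand","tile1","scale","cup","plaster","rib"]:
    s=[d for d in pinpoint("side",l) if d["score"]>.2];t=[d for d in pinpoint("top",l) if d["score"]>.2]
    for a in s:
        for b in t:
            X,e=tri(np.array(a["pixel"]),np.array(b["pixel"]))
            if e<4: print(l,np.round(X,4),"err%.2f"%e,"%.2f %.2f"%(a["score"],b["score"]),np.round(a["pixel"],1),np.round(b["pixel"],1))
    if not s or not t: print(l,"missing",len(s),len(t))
E
python3 m1.py
```

```text
bay1 [ 0.5149  0.0643 -0.0715] err3.97 0.90 0.96 [264.7 226.1] [248.4 217.7]
bay1 [ 0.4968 -0.0245  0.0337] err0.07 0.90 0.94 [264.7 226.1] [281.  227.4]
bay1 [0.515  0.0612 0.0371] err1.86 0.74 0.96 [267.2 199.9] [248.4 217.7]
bay1 [ 0.4985 -0.0212  0.1228] err1.98 0.74 0.94 [267.2 199.9] [281.  227.4]
bay1 [0.5987 0.0603 0.0122] err0.40 0.65 0.77 [300.8 204.5] [249.4 189.5]
bay1 [ 0.5796 -0.0257  0.1055] err1.02 0.65 0.72 [300.8 204.5] [282.5 194.2]
bay1 [ 0.5445  0.0665 -0.1119] err2.44 0.62 0.96 [284.  232.6] [248.4 217.7]
bay2 [ 0.5149  0.0643 -0.0715] err3.97 0.90 0.96 [264.7 226.1] [248.4 217.7]
bay2 [ 0.4968 -0.0245  0.0337] err0.07 0.90 0.94 [264.7 226.1] [281.  227.4]
bay2 [0.515  0.0612 0.0371] err1.86 0.74 0.96 [267.2 199.9] [248.4 217.7]
bay2 [ 0.4985 -0.0212  0.1228] err1.98 0.74 0.94 [267.2 199.9] [281.  227.4]
bay2 [0.5987 0.0603 0.0122] err0.40 0.65 0.77 [300.8 204.5] [249.4 189.5]
bay2 [ 0.5796 -0.0257  0.1055] err1.02 0.65 0.72 [300.8 204.5] [282.5 194.2]
bay2 [ 0.5445  0.0665 -0.1119] err2.44 0.62 0.96 [284.  232.6] [248.4 217.7]
bay3 [ 0.5149  0.0643 -0.0715] err
[... 1831 characters left out ...]
]
tile1 [0.4272 0.2423 0.0075] err0.58 0.68 0.66 [235.4 164. ] [180.9 252.7]
tile1 [0.4254 0.3469 0.0118] err1.06 0.52 0.80 [233.7 141. ] [141.8 252.4]
tile1 [0.4278 0.2261 0.1055] err0.10 0.52 0.66 [233.7 141. ] [180.9 252.7]
tile1 [ 0.5754  0.4088 -0.1732] err0.43 0.51 0.66 [280.3 168.9] [137.8 204.8]
tile1 [0.5645 0.2179 0.001 ] err2.00 0.51 0.54 [280.3 168.9] [191.3 200.1]
tile1 [0.5614 0.3625 0.0082] err1.08 0.49 0.66 [279.8 136.2] [137.8 204.8]
tile1 [0.5543 0.1981 0.1356] err0.53 0.49 0.54 [279.8 136.2] [191.3 200.1]
scale [ 0.54   -0.0248  0.0043] err0.32 0.77 0.86 [282.6 232.5] [280.8 212.7]
cup missing 0 1
plaster [0.7585 0.0069 0.0162] err0.12 0.67 0.79 [365.1 214.8] [269.5 132. ]
```

```bash
cat > m2.py <<'E'
from h import *
import sys
shoot()
def sil(c,l,mins=.3): return [(d["mask"],d["score"]) for d in silhouettes(c,l) if d["score"]>mins]
def cen(m): ys,xs=np.where(m);return np.array([xs.mean(),ys.mean()])
A=np.linspace(-1.4,1.4,6)
def fitall(l,boxes,h,A=A):
    S=sil("side",l);T=sil("top",l);out=[]
    for mt,st in T:
        p=onplane("top",cen(mt),h)
        q=proj("side",[*p,h])[0]
        c=[(np.linalg.norm(cen(m)-q),k) for k,(m,_) in enumerate(S)]
        ms={"top":mt}
        if c and min(c)[0]<12: ms["side"]=S[min(c)[1]][0]
        x,f=boxfit(ms,boxes,(*p,A)); out.append(x)
        ind=[np.round(boxfit({k:v},boxes,(x[0],x[1],[x[2]]))[0],4) for k,v in ms.items()]
        print(l,np.round(x,4),"cost%.3f"%f,"sc%.2f"%st,"n",len(ms),"each",*ind)
    return out
if __name__=="__main__":
    fitall("tile1",TILE,.01)
    fitall("battery",BAT,.02)
    fitall("stand",[((0,0,.028),(.056,.056,.056))],.03)
    fitall("scale",[((0,.038,.0165),(.2,.194,.033)),((-.03,-.097,.015),(.14,.076,.03)),((.07,-.097,.023),(.06,.076,.046))],.03,[-.14])
E
python3 m2.py
```

```text
tile1 [ 0.3337  0.1564 -0.8286] cost0.129 sc0.94 n 2 each [ 0.3346  0.1556 -0.8209] [ 0.3326  0.1584 -0.847 ]
tile1 [0.4197 0.2441 0.0626] cost0.236 sc0.65 n 2 each [0.4219 0.2435 0.0635] [0.4181 0.2472 0.1049]
tile1 [ 0.2724  0.2653 -1.2103] cost0.038 sc0.63 n 1 each [ 0.2724  0.2653 -1.2103]
tile1 [0.5637 0.2192 0.3315] cost0.207 sc0.60 n 2 each [0.5645 0.2182 0.3136] [0.561  0.2227 0.3462]
tile1 [ 0.5609  0.3665 -0.2235] cost0.243 sc0.59 n 2 each [ 0.5628  0.3661 -0.2159] [ 0.5603  0.3698 -0.2368]
tile1 [ 0.4239  0.3562 -0.1941] cost0.119 sc0.56 n 2 each [ 0.4245  0.3563 -0.1996] [ 0.4227  0.3563 -0.1797]
battery [ 0.6162 -0.3123  0.6223] cost0.237 sc0.63 n 2 each [ 0.6183 -0.3131  0.6294] [ 0.6143 -0.3127  0.6572]
battery [ 0.4361 -0.3671  0.1048] cost0.442 sc0.62 n 1 each [ 0.4361 -0.3671  0.1048]
stand [ 0.4342 -0.3669  0.0651] cost0.607 sc0.69 n 2 each [ 0.436  -0.3678  0.1048] [ 0.4332 -0.3657  0.0982]
scale [ 0.5435 -0.0177 -0.1605] cost0.068 sc0.67 n 2 each [ 0.545  -0.0206 -0.16  ] [ 0.5428 -0.0126 -0.1615]
```

```bash
python3 - <<'E'
import cv2,numpy as np
a=cv2.imread("pics/top0.png")[155:265,215:435]; b=cv2.imread("pics/side0.png")[175:395,220:420]
cv2.imwrite("pics/cropt.png",cv2.resize(a,None,fx=3.6,fy=3.6,interpolation=cv2.INTER_CUBIC))
E
```

```text
(no output)
```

View pics/cropt.png

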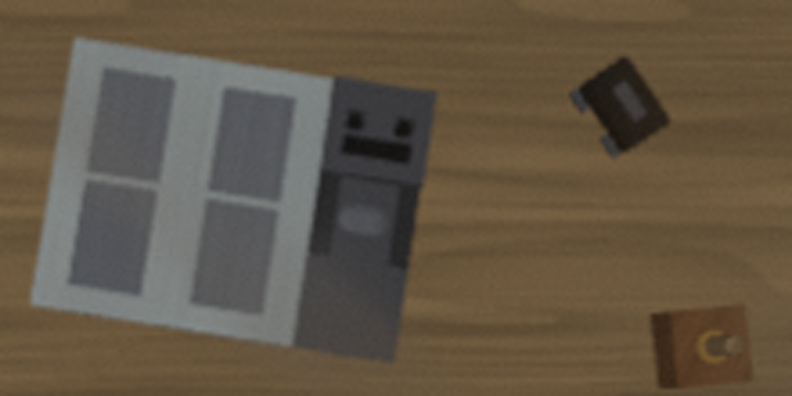

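```bash
cat > ov.py <<'E'
from h import *
def overlay(c,im,pose,off,s):
    R=rz(pose[2]);t=np.array([pose[0],pose[1],0])
    rects=[(-.1,.1,-.059,.135,.033),(-.1,-.03,-.135,-.059,.03),(.04,.1,-.135,-.059,.046)]
    rects+=[(x-.039,x+.039,y-.027,y+.027,.033) for x in(-.042,.042) for y in(-.007,.083)]
    rects+=[(.063,.077,y-.007,y+.007,.046) for y in(-.115,-.079)]
    for a,b,d,e,z in rects:
        P=np.array([[a,d,z],[b,d,z],[b,e,z],[a,e,z]])@R.T+t
        q=((proj(c,P)-off+.5)*s-.5)
        cv2.polylines(im,[np.round(q*16).astype(np.int32)],True,(0,255,0),1,shift=4)
pt=(.545,-.0206,-.16)
a=cv2.imread("pics/top0.png")[155:265,215:345]; b=cv2.imread("pics/side0.png")[175:285,230:340]
a=cv2.resize(a,None,fx=3.2,fy=3.2,interpolation=cv2.INTER_CUBIC);b=cv2.resize(b,None,fx=3.2,fy=3.2,interpolation=cv2.INTER_CUBIC)
overlay("top",a,pt,np.array([215,155]),3.2);overlay("side",b,pt,np.array([230,175]),3.2)
cv2.imwrite("pics/ov1.png",np.hstack([a,b]))
E
python3 ov.py
```

```text
(no output)
```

View pics/ov1.png

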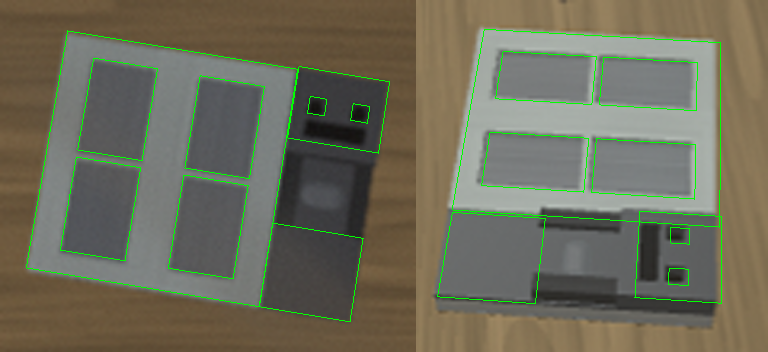

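```bash
cat > plan.py <<'E'
from h import *
from scipy.spatial.transform import Rotation as Ro
def plan(wps,g,n=None,start=None):
    """wps: list of (x,y,z,psi,closure[,vmax mm/row]); prints rows"""
    s=get_state(); p=np.array(s["tcp_pos"]);R=Ro.from_rotvec(s["tool_rot"])
    if start is not None: p=np.array(start[:3]);R=Ro.from_euler("z",start[3])*Ro.from_euler("x",np.pi)
    rows=[]
    for w in wps:
        T=np.array(w[:3]);RT=Ro.from_euler("z",w[3])*Ro.from_euler("x",np.pi); v=w[5] if len(w)>5 else 50
        k=max(1,int(np.ceil(np.linalg.norm(T-p)*1000/v)),int(np.ceil((R.inv()*RT).magnitude()/np.radians(9.5))))
        for i in range(k,0,-1):
            d=np.round(R.inv().apply((T-p)/i)/.2,3)+0.; r=np.round((R.inv()*RT).as_rotvec()/i/(np.pi/4),3)+0.
            p=p+R.apply(d*.2);R=R*Ro.from_rotvec(r*np.pi/4); rows.append([*d,*r,w[4]])
    print(len(rows),"rows");print(", ".join("%g"%v for r in rows for v in r))
def psi(s): 
    x=Ro.from_rotvec(s["tool_rot"]).as_matrix()[:,0];return np.arctan2(x[1],x[0])
def S():
    s=get_state();print("t%.2f"%s["time"],np.round(s["tcp_pos"],4),"psi %.3f"%psi(s),"F",np.round(s["contact_force"],1),"open %.4f"%s["opening"],"ff %.1f"%s["finger_force"])
    return s
E
python3 - <<'E'
from plan import *
B=(.6162,-.3123);plan([(.32,-.42,.2,.45,-1,60),(*B,.16,.622,-1,60)],0)
plan([(*B,.08,.622,-1,40),(*B,.037,.622,-1,22)],0,start=(*B,.16,.622))
E
```

```text
9 rows
0.254, 0.009, 0.084, 0, 0, -0.039, -1, 0.253, 0.017, 0.084, 0, 0, -0.039, -1, 0.252, 0.025, 0.083, 0, 0, -0.038, -1, 0.261, 0.027, 0.033, 0, 0, -0.037, -1, 0.261, 0.034, 0.033, 0, 0, -0.036, -1, 0.259, 0.041, 0.034, 0, 0, -0.037, -1, 0.258, 0.049, 0.033, 0, 0, -0.036, -1, 0.257, 0.056, 0.034, 0, 0, -0.037, -1, 0.255, 0.064, 0.033, 0, 0, -0.036, -1
4 rows
0, 0, 0.2, 0, 0, 0, -1, 0, 0, 0.2, 0, 0, 0, -1, 0, 0, 0.107, 0, 0, 0, -1, 0, 0, 0.108, 0, 0, 0, -1
```

Emit:
jog_arm:
  series: [0.254,0.009,0.084,0,0,-0.039,-1,0.253,0.017,0.084,0,0,-0.039,-1,0.252,0.025,0.083,0,0,-0.038,-1,0.261,0.027,0.033,0,0,-0.037,-1,0.261,0.034,0.033,0,0,-0.036,-1,0.259,0.041,0.034,0,0,-0.037,-1,0.258,0.049,0.033,0,0,-0.036,-1,0.257,0.056,0.034,0,0,-0.037,-1]

```text
time: 3.2
tcp_pos: [0.5684, -0.3294, 0.1664]
tool_rot: [3.004, 0.92, 0.0]
contact_force: [0.0, -0.6, -0.7]
opening: 0.0854
finger_force: 0.0
```

Emit:
jog_arm:
  series: [0.255,0.064,0.033,0,0,-0.036,-1,0,0,0,0,0,0,-1,0,0,0,0,0,0,-1]

```text
time: 3.58
tcp_pos: [0.6158, -0.312, 0.1594]
tool_rot: [-2.99, -0.961, 0.002]
contact_force: [-0.6, 0.4, 0.3]
opening: 0.0853
finger_force: 0.0
```

Emit:
jog_arm:
  series: [0,0,0.2,0,0,0,-1,0,0,0.2,0,0,0,-1,0,0,0.105,0,0,0,-1,0,0,0.105,0,0,0,-1,0,0,0,0,0,0,1,0,0,0,0,0,0,1,0,0,0,0,0,0,1,0,0,0,0,0,0,1]
  newtons: 30

```text
time: 4.58
tcp_pos: [0.6171, -0.3131, 0.0403]
tool_rot: [2.989, 0.96, 0.003]
contact_force: [-0.9, -0.2, 5.8]
opening: 0.0372
finger_force: 32.7
```

Emit:
jog_arm:
  series: [0,0,0,0,0,0,1,0,0,0,0,0,0,1,0,0,0,0,0,0,1,0,0,0,0,0,0,1]
  newtons: 60

```text
time: 5.08
tcp_pos: [0.6173, -0.3131, 0.0405]
tool_rot: [2.988, 0.96, 0.003]
contact_force: [-1.0, 0.3, 7.6]
opening: 0.0367
finger_force: 61.7
```

```bash
cat > look.py <<'E'
from plan import *
import sys
S()
n=sys.argv[1];outs=[]
for k in range(2,len(sys.argv),2):
    c=sys.argv[k];l,t,w,h=map(int,sys.argv[k+1].split(","))
    a=get_image(c)[t:t+h,l:l+w,::-1];outs.append(cv2.resize(a,(int(w*380/h),380),interpolation=cv2.INTER_CUBIC))
cv2.imwrite(f"pics/{n}.png",np.hstack(outs))
E
python3 look.py bat top 350,150,80,76 side 290,300,80,76
```

```text
t5.08 [ 0.6173 -0.3131  0.0405] psi 0.622 F [-1.   0.3  7.6] open 0.0367 ff 61.7
```

View pics/bat.png

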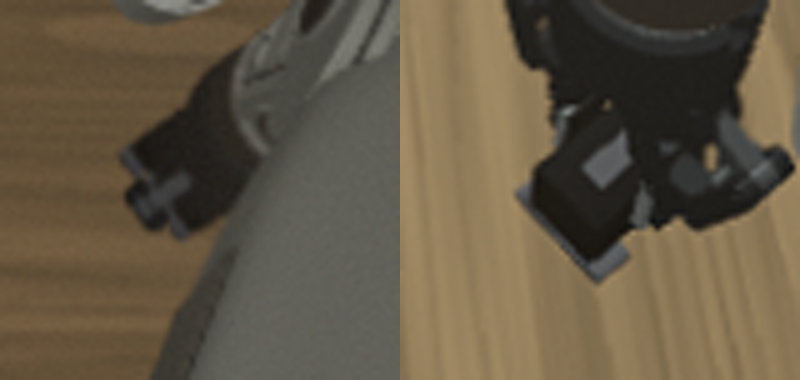

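```bash
cat >> plan.py <<'E'
SC=np.array([.545,-.0206,-.16])
def sw(x,y): return SC[:2]+rz(SC[2])[:2,:2]@[x,y]
E
python3 - <<'E'
from plan import *
a=sw(-.066,-.097);print(a,sw(0,-.097),sw(.07,-.115),sw(.07,-.079))
plan([(.6173,-.3131,.10,.622,1,35),(*a,.14,-.16,1,50),(*a,.10,-.16,1,40)],0)
E
```

```text
[ 0.46438913 -0.10584604] [ 0.52954613 -0.11636105] [ 0.59578432 -0.14528341] [ 0.60151977 -0.10974323]
9 rows
0, 0.001, -0.149, 0.002, -0.001, 0, 1, 0, 0, -0.149, 0.003, 0, 0, 1, -0.003, -0.215, -0.033, 0, 0, 0.166, 1, -0.031, -0.212, -0.033, 0, 0, 0.166, 1, -0.058, -0.207, -0.033, 0, 0, 0.166, 1, -0.084, -0.197, -0.033, 0, 0, 0.166, 1, -0.11, -0.185, -0.034, 0, 0, 0.166, 1, -0.132, -0.169, -0.033, -0.001, 0, 0.165, 1, 0, 0, 0.2, 0, 0, 0, 1
```

Emit:
jog_arm:
  series: [0,0,-0.149,0,0,0,1,0,0,-0.149,0,0,0,1,-0.003,-0.215,-0.033,0,0,0.166,1,-0.031,-0.212,-0.033,0,0,0.166,1,-0.058,-0.207,-0.033,0,0,0.166,1,-0.084,-0.197,-0.033,0,0,0.166,1,-0.11,-0.185,-0.034,0,0,0.166,1,-0.132,-0.169,-0.033,0,0,0.166,1]

```text
time: 6.18
tcp_pos: [0.4622, -0.1035, 0.1375]
tool_rot: [-3.131, 0.258, 0.001]
contact_force: [0.6, 0.9, -0.8]
opening: 0.0365
finger_force: 60.7
```

Emit:
jog_arm:
  series: [0,0,0.1,0,0,0,1,0,0,0,0,0,0,1,0,0,0,0,0,0,1]

```text
time: 6.55
tcp_pos: [0.4638, -0.105, 0.1178]
tool_rot: [-3.131, 0.252, -0.0]
contact_force: [-0.1, -0.8, -1.9]
opening: 0.037
finger_force: 60.8
```

```bash
python3 look.py hold top 250,160,120,114 side 230,200,120,114; python3 - <<'E'
from plan import *
a=sw(-.066,-.097);plan([(*a,.10,-.16,1),(*a,.0735,-.16,1,14)],0)
E
```

```text
t6.55 [ 0.4638 -0.105   0.1178] psi -0.161 F [-0.1 -0.8 -1.9] open 0.0370 ff 60.8
3 rows
0.002, 0.003, 0.09, 0, -0.001, -0.001, 1, 0, 0, 0.066, 0, 0, 0, 1, 0, 0, 0.066, 0, 0, 0, 1
```

View pics/hold.png

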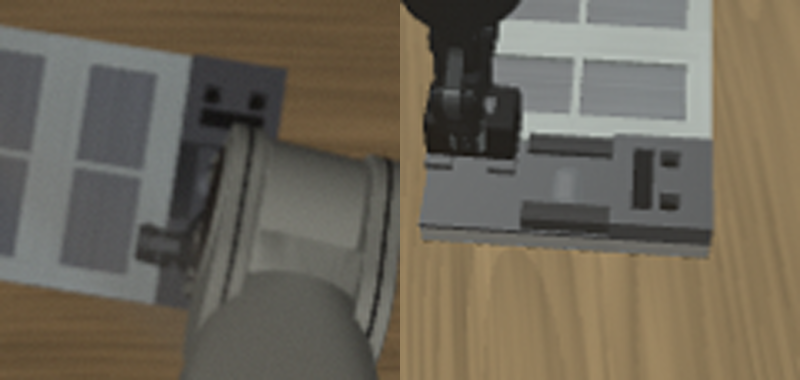

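Emit:
jog_arm:
  series: [0.002,0.003,0.09,0,0,0,1,0,0,0.066,0,0,0,1,0,0,0.066,0,0,0,1,0,0,0.01,0,0,0,1,0,0,0,0,0,0,1]

```text
time: 7.28
tcp_pos: [0.4638, -0.1055, 0.0711]
tool_rot: [-3.131, 0.252, 0.0]
contact_force: [-0.1, -0.4, -3.2]
opening: 0.0368
finger_force: 60.8
```

```bash
python3 look.py hold2 side 230,225,80,38
```

```text
t7.28 [ 0.4638 -0.1055  0.0711] psi -0.160 F [-0.1 -0.4 -3.2] open 0.0368 ff 60.8
```

View pics/hold2.png

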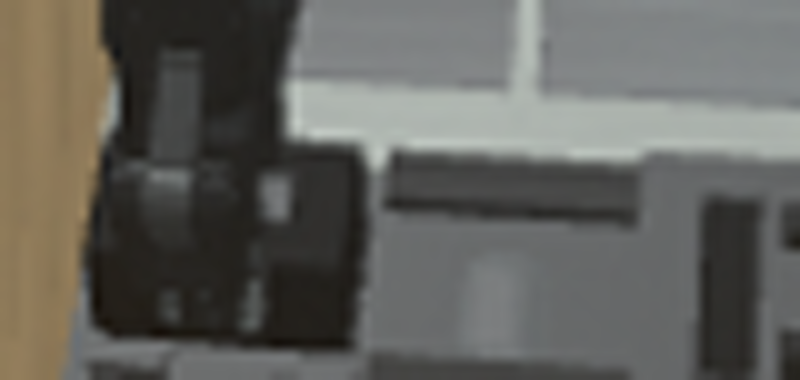

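Emit:
jog_arm:
  series: [0,0,0.004,0,0,0,1,0.02,0,0,0,0,0,1,0.02,0,0,0,0,0,1,0.02,0,0,0,0,0,1,0.02,0,0,0,0,0,1,0,0,0,0,0,0,1]

```text
time: 8.07
tcp_pos: [0.4804, -0.1082, 0.0704]
tool_rot: [3.131, -0.251, 0.002]
contact_force: [-0.4, 0.0, -1.4]
opening: 0.0366
finger_force: 61.1
```

```bash
python3 look.py hold3 side 230,230,90,60
```

```text
t8.07 [ 0.4804 -0.1082  0.0704] psi -0.160 F [-0.4  0.  -1.4] open 0.0366 ff 61.1
```

View pics/hold3.png

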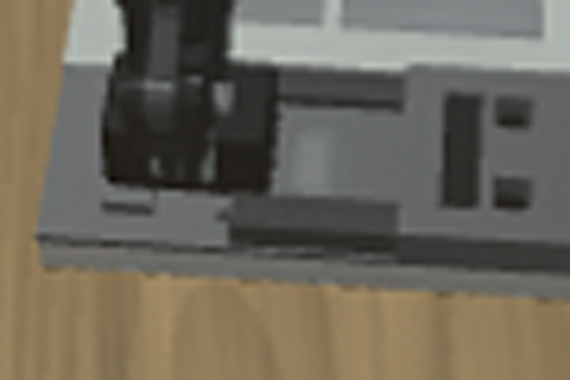

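Emit:
jog_arm:
  series: [0.03,0,0,0,0,0,1,0.03,0,0,0,0,0,1,0.03,0,0,0,0,0,1,0.03,0,0,0,0,0,1,0.03,0,0,0,0,0,1,0.03,0,0,0,0,0,1]
  newtons: 90

```text
time: 8.88
tcp_pos: [0.5147, -0.1137, 0.0707]
tool_rot: [-3.131, 0.252, 0.002]
contact_force: [-3.9, 0.6, 6.7]
opening: 0.0358
finger_force: 90.3
```

Emit:
jog_arm:
  series: [0.02,0,0,0,0,0,1,0.02,0,0,0,0,0,1,0.02,0,0,0,0,0,1,0.01,0,0,0,0,0,1,0,0,0,0,0,0,1]

```text
time: 9.5
tcp_pos: [0.5262, -0.1156, 0.0707]
tool_rot: [-3.131, 0.251, 0.009]
contact_force: [-10.8, 1.4, 13.4]
opening: 0.0361
finger_force: 91.3
```

```bash
python3 -c "
from plan import *
s=S();print(rz(-SC[2])[:2,:2]@(s['tcp_pos'][:2]-SC[:2]))"
```

```text
t9.50 [ 0.5262 -0.1156  0.0707] psi -0.160 F [-10.8   1.4  13.4] open 0.0361 ff 91.3
[-0.00346047 -0.09679493]
```

Emit:
jog_arm:
  series: [0.02,0,0,0,0,0,1,0.01,0,0,0,0,0,1,0,0,0,0,0,0,1,0,0,0,0,0,0,1]

```text
time: 10.0
tcp_pos: [0.5266, -0.1157, 0.0708]
tool_rot: [-3.13, 0.251, 0.025]
contact_force: [-23.1, 3.2, 27.1]
opening: 0.0362
finger_force: 93.0
```

```bash
python3 -c "
from plan import *
s=S();print(rz(-SC[2])[:2,:2]@(s['tcp_pos'][:2]-SC[:2]))"; python3 look.py home side 240,225,90,60
```

```text
t10.00 [ 0.5266 -0.1157  0.0708] psi -0.160 F [-23.1   3.2  27.1] open 0.0362 ff 93.0
[-0.00303539 -0.09682038]
t10.00 [ 0.5266 -0.1157  0.0708] psi -0.160 F [-23.1   3.2  27.1] open 0.0362 ff 93.0
```

View pics/home.png

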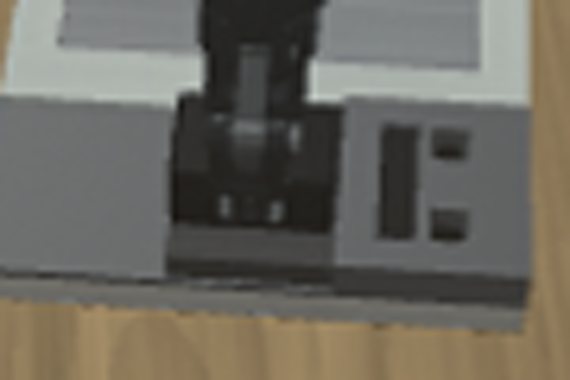

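Emit:
jog_arm:
  series: [-0.015,0,-0.01,0,0,0,1,0,0,0,0,0,0,-1,0,0,0,0,0,0,-1,0,0,0,0,0,0,-1,0,0,0,0,0,0,-1,0,0,-0.15,0,0,0,-1,0,0,-0.25,0,0,0,-1]

```text
time: 10.92
tcp_pos: [0.5304, -0.1162, 0.1512]
tool_rot: [-3.131, 0.252, 0.008]
contact_force: [1.2, -0.3, -0.6]
opening: 0.0853
finger_force: 0.0
```

Emit:
jog_arm:
  series: [-0.25,0,-0.1,0,0,0,-1,-0.25,0,0,0,0,0,-1,-0.25,0,0,0,0,0,-1,-0.1,0.1,0,0,0,0,-1,0,0,0,0,0,0,-1]

```text
time: 11.55
tcp_pos: [0.3598, -0.1094, 0.1726]
tool_rot: [3.131, -0.255, 0.001]
contact_force: [0.1, -0.3, -0.6]
opening: 0.0855
finger_force: 0.0
```

```bash
python3 look.py rel top 290,165,60,57 side 240,225,90,86; python3 - <<'E'
from m2 import *
shoot()
fitall("battery",[((c[0],c[1],c[2]+.03),l) for c,l in BAT],.05,[-.16])
fitall("tile1",TILE,.01)
for l in("stylus","stand"):
  for c in("top","side"): print(l,c,[(np.round(d["pixel"],1),round(d["score"],2)) for d in pinpoint(c,l)][:2])
E
```

```text
t11.55 [ 0.3598 -0.1094  0.1726] psi -0.162 F [ 0.1 -0.3 -0.6] open 0.0855 ff 0.0
battery [ 0.5276 -0.1159 -0.149 ] cost0.364 sc0.64 n 2 each [ 0.5287 -0.1181 -0.1869] [ 0.5274 -0.1097 -0.1441]
tile1 [0.3346 0.1562 2.3393] cost0.031 sc0.94 n 1 each [0.3346 0.1561 2.3387]
tile1 [ 0.4228  0.3568 -0.2105] cost0.128 sc0.77 n 2 each [ 0.4238  0.3564 -0.1883] [ 0.4218  0.3589 -0.1647]
tile1 [ 0.5611  0.3669 -0.208 ] cost0.193 sc0.76 n 2 each [ 0.5626  0.366  -0.206 ] [ 0.5597  0.3699 -0.2599]
tile1 [0.5634 0.2201 0.3434] cost0.167 sc0.75 n 2 each [0.5647 0.2188 0.3135] [0.5625 0.2224 0.3302]
tile1 [0.4185 0.2439 0.0635] cost0.194 sc0.74 n 2 each [0.4194 0.2433 0.0771] [0.418  0.245  0.0773]
tile1 [0.2725 0.2654 1.9596] cost0.077 sc0.73 n 1 each [0.2725 0.2654 1.9596]
stylus top [(array([404.9, 249.4]), 0.49)]
stylus side [(array([243.3, 369.6]), 0.63), (array([303. , 228.6]), 0.36)]
stand top [(array([140.6, 253. ]), 0.74), (array([403.3, 248.9]), 0.69)]
stand side [(array([244.7, 367.4]), 0.7)]
```

View pics/rel.png

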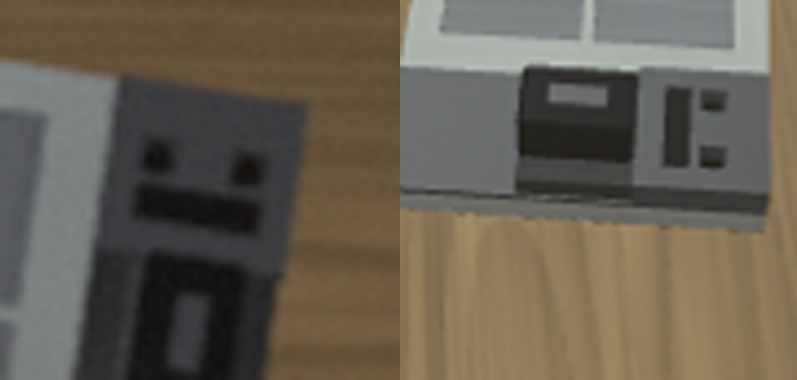

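```bash
python3 - <<'E'
from plan import *
im=get_image("top").astype(int);g=im.sum(2)/3.
print("collar",onplane("top",(413.2,251.2),.058),"head",onplane("top",(417.6,250.7),.11))
for n,(x,y) in dict(zero=(.07,-.115),store=(.07,-.079)).items():
    w=sw(x,y);q=proj("top",[*w,.046])[0];u,v=np.round(q).astype(int)
    W=g[v-5:v+6,u-5:u+6];wt=np.clip(np.percentile(W,70)-8-W,0,None)
    yy,xx=np.mgrid[v-5:v+6,u-5:u+6]
    # keep clear of the dark display below
    wt[yy>v+4]=0
    c=np.array([(wt*xx).sum(),(wt*yy).sum()])/wt.sum()
    print(n,"pred",q.round(2),w.round(4),"dark",c.round(2),onplane("top",c,.046).round(4)); print(W.round().astype(int))
im=get_image("side")[:,:,::-1]
a=cv2.resize(im[330:400,205:285],None,fx=5,fy=5,interpolation=cv2.INTER_CUBIC)
b=cv2.resize(get_image("top")[225:275,380:440,::-1],None,fx=6.6,fy=7,interpolation=cv2.INTER_CUBIC)
cv2.imwrite("pics/stand.png",np.hstack([a,b]))
E
```

```text
collar [ 0.43480549 -0.36976453] head [ 0.43517477 -0.36541224]
zero pred [327.08 189.95] [ 0.5958 -0.1453] dark [326.35 190.57] [ 0.5941 -0.1433]
[[58 60 59 59 60 58 61 60 58 59 59]
 [61 60 56 60 59 60 62 56 60 60 59]
 [59 59 59 52 47 50 56 57 59 59 60]
 [60 61 54 41 36 38 41 47 55 59 59]
 [60 61 52 34 21 23 31 41 53 60 59]
 [60 60 46 29 20 18 26 39 53 59 59]
 [61 59 45 23 16 20 21 42 55 59 59]
 [59 60 47 30 29 25 34 48 59 58 59]
 [56 59 55 48 50 50 50 56 59 61 58]
 [37 40 40 42 44 52 51 57 61 57 57]
 [22 19 23 27 28 30 37 48 60 59 59]]
store pred [313.63 187.68] [ 0.6015 -0.1097] dark [313.06 188.37] [ 0.5997 -0.1082]
[[61 63 60 60 61 60 60 60 62 58 60]
 [59 60 60 60 60 61 60 60 61 60 59]
 [58 61 55 47 46 52 57 57 57 60 60]
 [61 61 51 37 31 36 44 52 58 60 60]
 [61 61 46 27 24 25 38 51 58 59 58]
 [62 56 40 23 19 23 34 53 58 59 61]
 [59 52 34 19 17 21 30 50 59 62 60]
 [60 57 45 31 28 30 39 52 58 61 61]
 [62 58 56 51 51 53 55 57 60 61 60]
 [61 51 40 41 45 48 54 57 61 60 62]
 [56 42 29 23 28 29 34 34 42 42 45]]
```

View pics/stand.png

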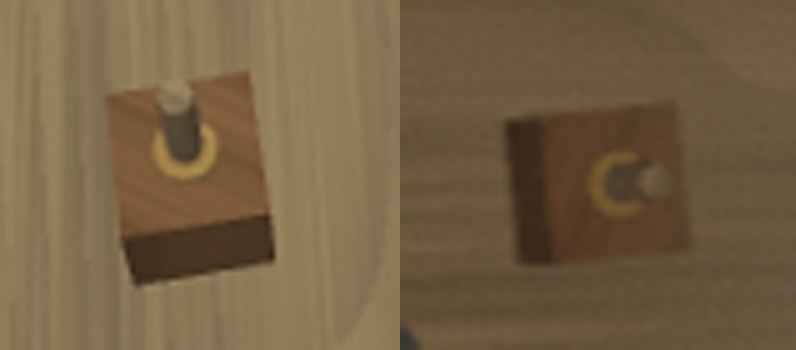

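```bash
sed -i 's/^SC=.*/SC=np.array([.5441,-.0200,-.16])/' plan.py; python3 - <<'E'
from plan import *
P=(.4355,-.368)
plan([(*P,.18,-1.46,-1,50),(*P,.086,-1.46,-1,47)],0)
E
```

```text
10 rows
0.072, 0.152, -0.005, 0, 0, 0.207, -1, 0.096, 0.139, -0.005, 0, 0, 0.207, -1, 0.117, 0.121, -0.005, 0, 0, 0.207, -1, 0.135, 0.101, -0.005, 0, 0, 0.207, -1, 0.149, 0.078, -0.005, 0, 0, 0.207, -1, 0.16, 0.052, -0.004, 0, 0, 0.207, -1, 0.166, 0.026, -0.005, 0, 0, 0.206, -1, 0.169, -0.001, -0.004, 0, 0, 0.207, -1, 0, 0, 0.235, 0, 0, 0, -1, 0, 0, 0.235, 0, 0, 0, -1
```

Emit:
jog_arm:
  series: [0.072,0.152,-0.005,0,0,0.207,-1,0.096,0.139,-0.005,0,0,0.207,-1,0.117,0.121,-0.005,0,0,0.207,-1,0.135,0.101,-0.005,0,0,0.207,-1,0.149,0.078,-0.005,0,0,0.207,-1,0.16,0.052,-0.004,0,0,0.207,-1,0.166,0.026,-0.005,0,0,0.206,-1,0.169,-0.001,-0.004,0,0,0.207,-1]

```text
time: 13.4
tcp_pos: [0.2858, -0.5021, 0.1731]
tool_rot: [-2.492, 1.599, -0.044]
contact_force: [1.0, -0.1, 0.1]
opening: 0.0854
finger_force: 0.0
```

Emit:
jog_arm:
  series: [0,0,0,0,0,0,-1,0,0,0,0,0,0,-1,0,0,0.235,0,0,0,-1,0,0,0.235,0,0,0,-1,0,0,0,0,0,0,-1]

```text
time: 14.02
tcp_pos: [0.291, -0.4859, 0.0777]
tool_rot: [-2.498, 1.573, -0.034]
contact_force: [-0.2, 0.2, -0.4]
opening: 0.0854
finger_force: 0.0
```

Emit:
jog_arm:
  series: [0,0,0,0,0,0,1,0,0,0,0,0,0,1,0,0,0,0,0,0,1,0,0,0,0,0,0,1,0,0,0,0,0,0,1,0,0,0,0,0,0,1,0,0,0,0,0,0,1]
  newtons: 20

```text
time: 14.9
tcp_pos: [0.2913, -0.4906, 0.0806]
tool_rot: [-2.5, 1.578, -0.045]
contact_force: [-0.6, -0.7, 0.8]
opening: 0.0001
finger_force: 0.0
```

```bash
python3 -c "
from plan import *
s=S();print(s['joint_pos'].round(3))"; python3 look.py chk top 340,150,160,152 side 170,300,120,114
```

```text
t14.90 [ 0.2913 -0.4906  0.0806] psi -1.120 F [-0.6 -0.7  0.8] open 0.0001 ff 0.0
[-1.121e+00  5.530e-01 -1.000e-03  1.089e+00  1.730e-01  3.141e+00]
t14.90 [ 0.2913 -0.4906  0.0806] psi -1.120 F [-0.6 -0.7  0.8] open 0.0001 ff 0.0
```

View pics/chk.png

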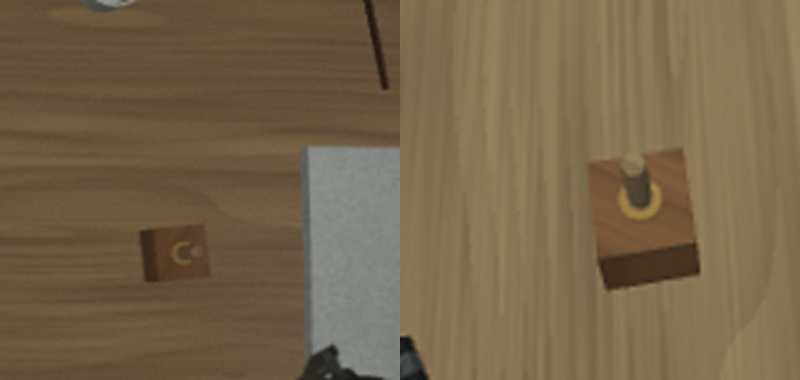

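```bash
python3 - <<'E'
from plan import *
plan([(.2913,-.4906,.17,-1.0,-1,60),(.4355,-.368,.18,-.16,-1,50)],0)
E
```

```text
8 rows
-0.016, -0.038, -0.22, -0.113, 0.039, -0.08, -1, -0.008, -0.02, -0.222, -0.113, 0.04, -0.08, -1, -0.021, -0.156, -0.008, 0, 0, -0.178, -1, 0.001, -0.158, -0.008, 0, 0, -0.178, -1, 0.023, -0.156, -0.009, 0, 0, -0.178, -1, 0.044, -0.151, -0.008, 0, 0, -0.179, -1, 0.065, -0.144, -0.009, 0, 0, -0.178, -1, 0.085, -0.133, -0.008, 0.001, 0, -0.179, -1
```

Emit:
jog_arm:
  series: [-0.016,-0.038,-0.22,-0.113,0.039,-0.08,-1,-0.008,-0.02,-0.222,-0.113,0.04,-0.08,-1,-0.021,-0.156,-0.008,0,0,-0.178,-1,0.001,-0.158,-0.008,0,0,-0.178,-1,0.023,-0.156,-0.009,0,0,-0.178,-1,0.044,-0.151,-0.008,0,0,-0.179,-1,0.065,-0.144,-0.009,0,0,-0.178,-1,0.085,-0.133,-0.008,0,0,-0.178,-1]

```text
time: 16.0
tcp_pos: [0.4363, -0.3672, 0.1801]
tool_rot: [3.132, -0.245, -0.0]
contact_force: [0.1, -0.0, 0.0]
opening: 0.0852
finger_force: 0.0
```

Emit:
jog_arm:
  series: [0,0,0,0,0,0,-1,0,0,0,0,0,0,-1]

```text
time: 16.25
tcp_pos: [0.4352, -0.3681, 0.1798]
tool_rot: [3.131, -0.253, -0.001]
contact_force: [-0.6, -0.6, 0.3]
opening: 0.0857
finger_force: 0.0
```

```bash
python3 - <<'E'
from plan import *
s=S();print(s['joint_pos'].round(3))
plan([(.4355,-.368,.18,-.16,-1,50),(.4355,-.368,.086,-.16,-1,47)],0)
plan([(.4355,-.368,.086,1.41,-1)],0,start=(.4355,-.368,.086,-.16))
E
```

```text
t16.25 [ 0.4352 -0.3681  0.1798] psi -0.161 F [-0.6 -0.6  0.3] open 0.0857 ff 0.0
[-7.020e-01  4.160e-01  6.800e-02  1.222e+00 -1.000e-03  2.601e+00]
4 rows
0.001, -0.001, -0.001, 0.001, 0.001, -0.002, -1, 0, 0, 0.157, 0, 0, 0, -1, 0, 0, 0.157, 0, 0, 0, -1, 0, 0, 0.156, 0, 0, 0, -1
10 rows
0, 0, 0, 0, 0, -0.2, -1, 0, 0, 0, 0, 0, -0.2, -1, 0, 0, 0, 0, 0, -0.2, -1, 0, 0, 0, 0, 0, -0.2, -1, 0, 0, 0, 0, 0, -0.2, -1, 0, 0, 0, 0, 0, -0.2, -1, 0, 0, 0, 0, 0, -0.2, -1, 0, 0, 0, 0, 0, -0.2, -1, 0, 0, 0, 0, 0, -0.199, -1, 0, 0, 0, 0, 0, -0.2, -1
```

Emit:
jog_arm:
  series: [0,0,0.157,0,0,0,-1,0,0,0.157,0,0,0,-1,0,0,0.156,0,0,0,-1,0,0,0,0,0,0,1,0,0,0,0,0,0,1,0,0,0,0,0,0,1,0,0,0,0,0,0,1,0,0,0,0,0,0,1]
  newtons: 20

```text
time: 17.25
tcp_pos: [0.4362, -0.3687, 0.0874]
tool_rot: [3.129, -0.252, 0.003]
contact_force: [0.1, 0.7, 4.9]
opening: 0.0137
finger_force: 20.6
```

Emit:
jog_arm:
  series: [0,0,0,0,0,0,1,0,0,0,0,0,0,1]

```text
time: 17.5
tcp_pos: [0.4362, -0.3687, 0.0874]
tool_rot: [3.129, -0.252, 0.003]
contact_force: [-0.4, 0.7, 5.3]
opening: 0.0137
finger_force: 20.6
```

Gripped. Next I open, turn 90° and re-grip, so that it is centred on the other axis too.

Emit:
jog_arm:
  series: [0,0,0,0,0,0,-1,0,0,0,0,0,0,-1,0,0,0,0,0,0,-1,0,0,0,0,0,-0.2,-1,0,0,0,0,0,-0.2,-1,0,0,0,0,0,-0.2,-1,0,0,0,0,0,-0.2,-1,0,0,0,0,0,-0.2,-1]

```text
time: 18.5
tcp_pos: [0.4354, -0.3679, 0.0857]
tool_rot: [-2.987, -0.974, 0.001]
contact_force: [-1.3, 0.1, -0.0]
opening: 0.0854
finger_force: 0.0
```

Emit:
jog_arm:
  series: [0,0,0,0,0,-0.2,-1,0,0,0,0,0,-0.2,-1,0,0,0,0,0,-0.2,-1,0,0,0,0,0,-0.2,-1,0,0,0,0,0,-0.2,-1,0,0,0,0,0,0,-1,0,0,0,0,0,0,-1]

```text
time: 19.38
tcp_pos: [0.4355, -0.368, 0.0859]
tool_rot: [2.394, 2.034, -0.001]
contact_force: [0.1, 0.4, 0.1]
opening: 0.0853
finger_force: 0.0
```

Emit:
jog_arm:
  series: [0,0,0,0,0,0,1,0,0,0,0,0,0,1,0,0,0,0,0,0,1,0,0,0,0,0,0,1,0,0,0,0,0,0,1,0,0,0,0,0,0,1,0,0,0,0,0,0,1]
  newtons: 50

```text
time: 20.25
tcp_pos: [0.4356, -0.3681, 0.0861]
tool_rot: [2.392, 2.036, -0.001]
contact_force: [-0.4, 1.5, 0.0]
opening: 0.0125
finger_force: 48.6
```

```bash
python3 - <<'E'
from plan import *
s=S();print(s['joint_pos'].round(3))
z=sw(.07,-.115);print(z,sw(.07,-.079));p=s["tcp_pos"]
plan([(p[0],p[1],.17,1.41,1,42)],0)
plan([(*z,.17,1.41,1,45),(*z,.145,1.41,1)],0,start=(p[0],p[1],.17,1.41))
E
```

```text
t20.25 [ 0.4356 -0.3681  0.0861] psi 1.410 F [-0.4  1.5  0. ] open 0.0125 ff 48.6
[-0.701  0.497 -0.067  1.007 -0.     1.03 ]
[ 0.59488432 -0.14468341] [ 0.60061977 -0.10914323]
2 rows
0, 0, -0.21, 0, 0, 0, 1, 0, 0, -0.21, 0, 0.001, 0, 1
8 rows
0.176, 0.087, 0, 0, 0, 0, 1, 0.176, 0.087, 0, 0, 0, 0, 1, 0.176, 0.087, 0, 0, 0, 0, 1, 0.176, 0.087, 0, 0, 0, 0, 1, 0.175, 0.086, 0, 0, 0, 0, 1, 0.176, 0.087, 0, 0, 0, 0, 1, 0.175, 0.086, 0, 0, 0, 0, 1, 0, 0, 0.125, 0, 0, 0, 1
```

Emit:
jog_arm:
  series: [0,0,-0.21,0,0,0,1,0,0,-0.21,0,0,0,1,0,0,0,0,0,0,1,0.176,0.087,0,0,0,0,1,0.176,0.087,0,0,0,0,1,0.176,0.087,0,0,0,0,1,0.176,0.087,0,0,0,0,1]

```text
time: 21.12
tcp_pos: [0.5267, -0.2388, 0.1686]
tool_rot: [-2.391, -2.035, 0.002]
contact_force: [0.5, -0.1, -0.3]
opening: 0.013
finger_force: 48.7
```

Emit:
jog_arm:
  series: [0.175,0.086,0,0,0,0,1,0.176,0.087,0,0,0,0,1,0.175,0.086,0,0,0,0,1,0,0,0.125,0,0,0,1,0,0,0.05,0,0,0,1,0,0,0,0,0,0,1]

```text
time: 21.88
tcp_pos: [0.5932, -0.1446, 0.1331]
tool_rot: [-2.391, -2.034, 0.004]
contact_force: [-0.0, -0.1, -1.1]
opening: 0.0128
finger_force: 48.8
```

```bash
python3 look.py well side 290,225,50,48 top 290,165,60,57; python3 -c "
from plan import *
p=get_state()['tcp_pos'];plan([(*sw(.07,-.115),p[2],1.41,1)],0)
for c in C: print(c,[(np.round(d['pixel'],1),round(d['score'],2)) for d in pinpoint(c,'stylus')][:2], proj(c,[p[0],p[1],p[2]-.08]))"
```

```text
t21.88 [ 0.5932 -0.1446  0.1331] psi 1.410 F [-0.  -0.1 -1.1] open 0.0128 ff 48.8
1 rows
0.003, 0.001, 0, 0, 0.001, -0.001, 1
side [(array([307.8, 258.5]), 0.65)] [[311.32509329 258.67353794]]
top [(array([317.5, 215.8]), 0.66)] [[327.49096193 189.93676833]]
```

View pics/well.png

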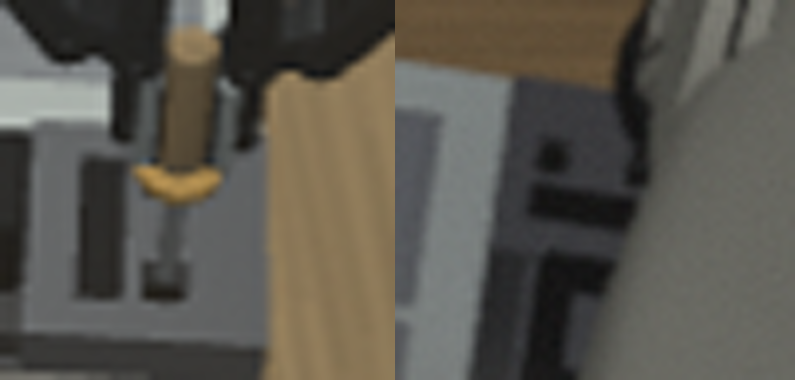

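Emit:
jog_arm:
  series: [0.002,0,0.035,0,0,0,1,0,0,0.03,0,0,0,1,0,0,0,0,0,0,1]

```text
time: 22.45
tcp_pos: [0.5941, -0.1441, 0.121]
tool_rot: [-2.392, -2.036, 0.002]
contact_force: [0.5, 1.3, 0.6]
opening: 0.0124
finger_force: 48.8
```

Emit:
jog_arm:
  series: [0,0,0.015,0,0,0,1,0,0,0.01,0,0,0,1,0,0,0,0,0,0,1]

```text
time: 22.82
tcp_pos: [0.5949, -0.1442, 0.1171]
tool_rot: [2.392, 2.036, -0.0]
contact_force: [0.8, 0.4, 1.3]
opening: 0.0125
finger_force: 48.9
```

Emit:
jog_arm:
  series: [0,0,0.015,0,0,0,1,0,0,0.01,0,0,0,1,0,0,0,0,0,0,1]

```text
time: 23.2
tcp_pos: [0.5951, -0.1443, 0.1129]
tool_rot: [2.391, 2.035, 0.001]
contact_force: [-1.8, 0.8, 6.0]
opening: 0.0126
finger_force: 49.8
```

Emit:
jog_arm:
  series: [0,0,0.01,0,0,0,1,0,0,0,0,0,0,1,0,0,0,0,0,0,1]

```text
time: 23.58
tcp_pos: [0.5954, -0.1443, 0.1126]
tool_rot: [2.39, 2.035, 0.002]
contact_force: [-3.3, 1.3, 13.3]
opening: 0.0127
finger_force: 50.7
```

Emit:
jog_arm:
  series: [0,0,0,0,0,0,1,0,0,-0.04,0,0,0,1,0,0,-0.2,0,0,0,1,0,0,-0.1,0,0,0,1,0,0,0,0,0,0,1]

```text
time: 24.2
tcp_pos: [0.5959, -0.1444, 0.1794]
tool_rot: [2.39, 2.034, 0.003]
contact_force: [0.3, -0.2, -1.1]
opening: 0.0127
finger_force: 48.8
```

```bash
python3 - <<'E'
from plan import *
s=S();P=(.4356,-.3681)
plan([(*P,.165,1.41,1,50),(*P,.150,1.41,1,20)],0)
E
```

```text
t24.20 [ 0.5959 -0.1444  0.1794] psi 1.410 F [ 0.3 -0.2 -1.1] open 0.0127 ff 48.8
7 rows
-0.205, -0.102, 0.012, 0.001, 0, 0, 1, -0.205, -0.102, 0.012, 0.001, 0, 0, 1, -0.205, -0.102, 0.012, 0.001, 0, 0, 1, -0.206, -0.102, 0.012, 0.001, 0, 0, 1, -0.205, -0.102, 0.012, 0, 0.001, 0, 1, -0.206, -0.103, 0.012, 0.001, 0, 0, 1, 0, 0, 0.075, 0, 0, 0, 1
```

Emit:
jog_arm:
  series: [-0.205,-0.102,0.012,0,0,0,1,-0.205,-0.102,0.012,0,0,0,1,-0.205,-0.102,0.012,0,0,0,1,-0.206,-0.102,0.012,0,0,0,1,-0.205,-0.102,0.012,0,0,0,1,-0.206,-0.103,0.012,0,0,0,1,0,0,0.05,0,0,0,1,0,0,0,0,0,0,1]

```text
time: 25.2
tcp_pos: [0.4332, -0.3667, 0.1512]
tool_rot: [-2.39, -2.033, 0.001]
contact_force: [0.3, 0.2, -0.4]
opening: 0.0127
finger_force: 48.9
```

```bash
python3 look.py ret top 290,160,140,114 side 205,215,140,190; python3 - <<'E'
from plan import *
P=(.4356,-.3681)
plan([(*P,.150,1.41,1,50),(*P,.088,1.41,1,20)],0)
E
```

```text
t25.20 [ 0.4332 -0.3667  0.1512] psi 1.410 F [ 0.3  0.2 -0.4] open 0.0127 ff 48.9
5 rows
-0.006, 0.006, 0.013, -0.002, -0.001, 0.002, 1, 0, 0, 0.078, 0, 0, 0, 1, 0, 0, 0.077, 0, 0, 0, 1, 0, 0, 0.078, 0, 0, 0, 1, 0, 0, 0.077, 0, 0, 0, 1
```

View pics/ret.png

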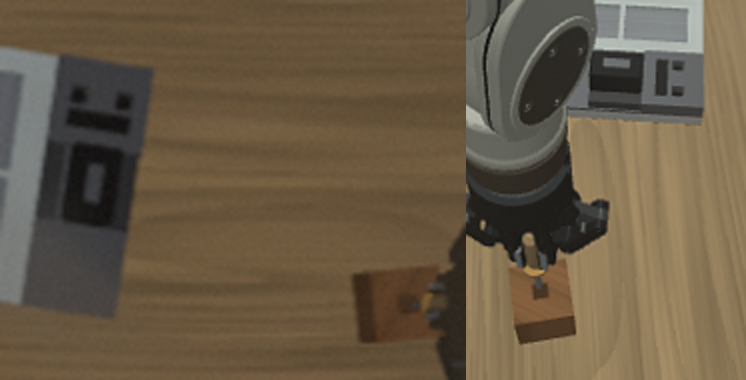

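Emit:
jog_arm:
  series: [-0.006,0.006,0.013,0,0,0,1,0,0,0,0,0,0,1,0,0,0.078,0,0,0,1,0,0,0.077,0,0,0,1,0,0,0.078,0,0,0,1,0,0,0.077,0,0,0,1,0,0,0,0,0,0,1]

```text
time: 26.18
tcp_pos: [0.4344, -0.3685, 0.0871]
tool_rot: [-2.39, -2.034, 0.002]
contact_force: [0.3, 0.3, -0.5]
opening: 0.0127
finger_force: 49.8
```

Emit:
jog_arm:
  series: [0,0,0.004,0,0,0,1,0,0,0,0,0,0,-1,0,0,0,0,0,0,-1,0,0,0,0,0,0,-1,0,0,-0.2,0,0,0,-1,0,0,-0.3,0,0,0,-1]

```text
time: 26.92
tcp_pos: [0.4342, -0.3682, 0.1873]
tool_rot: [-2.389, -2.033, 0.002]
contact_force: [1.9, -0.8, -0.0]
opening: 0.0853
finger_force: 0.0
```

```bash
cat > tiles.py <<'E'
from m2 import *
from plan import *
S();shoot()
fitall("tile1",TILE,.01)
for c in C: print("stylus",c,[(np.round(d["pixel"],1),round(d["score"],2)) for d in pinpoint(c,"stylus")][:2],proj(c,[.4355,-.368,.006])[0].round(1))
E
python3 tiles.py
```

```text
t27.02 [ 0.4387 -0.372   0.196 ] psi 1.410 F [0.5 0.8 0.5] open 0.0853 ff 0.0
tile1 [ 0.4242  0.3558 -0.1726] cost0.029 sc0.94 n 1 each [ 0.4242  0.3558 -0.173 ]
tile1 [0.5633 0.2209 0.3126] cost0.207 sc0.94 n 2 each [0.5646 0.2201 0.3366] [0.5611 0.2235 0.3384]
tile1 [ 0.2732  0.2652 -1.2481] cost0.060 sc0.85 n 1 each [ 0.2732  0.2652 -1.2477]
tile1 [ 0.3354  0.1553 -0.7859] cost0.035 sc0.77 n 1 each [ 0.3354  0.1553 -0.7859]
tile1 [0.5624 0.3671 2.9572] cost0.453 sc0.64 n 2 each [0.5621 0.3657 2.9334] [0.5623 0.3694 2.9808]
stylus side [(array([300.5, 227.5]), 0.58), (array([243.1, 371.7]), 0.45)] [244.5 370.5]
stylus top [(array([407.3, 249.5]), 0.64), (array([247.7, 219. ]), 0.35)] [406.9 251.3]
```

```bash
cat > go.py <<'E'
from plan import *
import sys
# pick x y psi : from here over z .12, then down ; place bay#
BAY={1:(-.042,-.007),2:(-.042,.083),3:(.042,-.007),4:(.042,.083)}
def pick(x,y,a): plan([(x,y,.12,a,-1,50)],0); plan([(x,y,.029,a,-1,46)],0,start=(x,y,.12,a))
def place(b,v=50):
    s=get_state();p=s["tcp_pos"];w=sw(*BAY[b]);plan([(p[0],p[1],.12,psi(s)%(2*np.pi),1,46)],0)
    plan([(*w,.12,2.98,1,v)],0,start=(p[0],p[1],.12,psi(s)%(2*np.pi))); print(w)
a=sys.argv
if a[1]=="pick": pick(*map(float,a[2:5]))
else: place(int(a[2]))
E
python3 go.py pick .5645 .2195 3.466; python3 -c "
from plan import *
print(S()['joint_pos'].round(3))"
```

```text
13 rows
0.231, 0.013, 0.026, 0, 0, -0.201, -1, 0.226, 0.049, 0.026, 0, 0, -0.201, -1, 0.216, 0.084, 0.026, 0, 0, -0.201, -1, 0.2, 0.117, 0.026, 0, 0, -0.201, -1, 0.179, 0.147, 0.026, 0, 0, -0.201, -1, 0.153, 0.174, 0.026, 0, -0.001, -0.202, -1, 0.124, 0.196, 0.026, 0, 0, -0.201, -1, 0.092, 0.213, 0.025, 0, 0, -0.202, -1, 0.057, 0.224, 0.026, 0, -0.001, -0.201, -1, 0.021, 0.231, 0.025, 0, 0, -0.202, -1, -0.016, 0.231, 0.026, 0, -0.001, -0.201, -1, -0.052, 0.225, 0.025, 0, 0, -0.202, -1, -0.087, 0.215, 0.026, 0.001, -0.001, -0.201, -1
2 rows
0, 0, 0.227, 0, 0, 0, -1, 0, 0, 0.228, 0, 0, 0, -1
t27.32 [ 0.4345 -0.3685  0.1865] psi 1.410 F [0.2 0.  0.8] open 0.0853 ff 0.0
[-7.030e-01  4.140e-01  8.200e-02  1.242e+00 -1.000e-03  1.028e+00]
```

Emit:
jog_arm:
  series: [0.231,0.013,0.026,0,0,-0.201,-1,0.226,0.049,0.026,0,0,-0.201,-1,0.216,0.084,0.026,0,0,-0.201,-1,0.2,0.117,0.026,0,0,-0.201,-1,0.179,0.147,0.026,0,0,-0.201,-1,0.153,0.174,0.026,0,0,-0.202,-1,0.124,0.196,0.026,0,0,-0.201,-1,0.092,0.213,0.025,0,0,-0.202,-1]

```text
time: 28.32
tcp_pos: [0.5146, -0.0058, 0.1451]
tool_rot: [-0.718, -3.056, 0.002]
contact_force: [0.7, -0.4, -0.3]
opening: 0.0854
finger_force: 0.0
```

Emit:
jog_arm:
  series: [0.057,0.224,0.026,0,0,-0.201,-1,0.021,0.231,0.025,0,0,-0.202,-1,-0.016,0.231,0.026,0,0,-0.201,-1,-0.052,0.225,0.025,0,0,-0.202,-1,-0.087,0.215,0.026,0,0,-0.201,-1,0,0,0,0,0,0,-1,0,0,0,0,0,0,-1]

```text
time: 29.2
tcp_pos: [0.5644, 0.2183, 0.1194]
tool_rot: [0.506, -3.097, 0.003]
contact_force: [-0.8, -0.8, -0.7]
opening: 0.0854
finger_force: 0.0
```

```bash
python3 go.py pick .5645 .2195 3.466; python3 tiles.py
```

```text
1 rows
-0.002, 0.006, -0.003, -0.001, -0.004, -0.001, -1
2 rows
0, 0, 0.227, 0, 0, 0, -1, 0, 0, 0.228, 0, 0, 0, -1
t29.30 [0.5649 0.2175 0.1203] psi -2.819 F [0.1 0.1 0.5] open 0.0854 ff 0.0
tile1 [0.5605 0.2171 0.3424] cost1.736 sc0.67 n 2 each [0.5577 0.2042 0.8819] [0.5604 0.2236 0.3666]
tile1 [0.4123 0.3486 1.3848] cost2.781 sc0.64 n 2 each [0.4123 0.3483 1.4499] [ 0.4215  0.3586 -0.1268]
stylus side [(array([242.8, 368. ]), 0.44)] [244.5 370.5]
stylus top [(array([406.9, 248.2]), 0.49)] [406.9 251.3]
```

Emit:
jog_arm:
  series: [0,0.006,0.225,0,0,0,-1,0,0,0.228,0,0,0,-1,0,0,0,0,0,0,-1,0,0,0,0,0,0,1,0,0,0,0,0,0,1,0,0,0,0,0,0,1,0,0,0,0,0,0,1,0,0,0,0,0,0,1]
  newtons: 40

```text
time: 30.6
tcp_pos: [0.5668, 0.2205, 0.0329]
tool_rot: [-0.506, 3.096, 0.001]
contact_force: [-0.1, -0.3, 6.3]
opening: 0.0383
finger_force: 39.7
```

```bash
python3 -c "
from plan import *
S()"; python3 go.py place 4
```

```text
t30.60 [0.5668 0.2205 0.0329] psi -2.817 F [-0.1 -0.3  6.3] open 0.0383 ff 39.7
2 rows
-0.001, 0, -0.218, 0, 0.003, 0, 1, 0, 0, -0.217, 0, 0.003, 0, 1
4 rows
0.028, -0.209, 0, 0, 0, 0.155, 1, 0.002, -0.21, 0, 0, 0, 0.154, 1, -0.023, -0.209, 0, 0, 0, 0.155, 1, -0.048, -0.205, 0, 0, 0, 0.154, 1
[0.59878696 0.0552485 ]
```

Emit:
jog_arm:
  series: [0,0,-0.218,0,0,0,1,0,0,-0.217,0,0,0,1,0.028,-0.209,0,0,0,0.155,1,0.002,-0.21,0,0,0,0.154,1,-0.023,-0.209,0,0,0,0.155,1,-0.048,-0.205,0,0,0,0.154,1,0,0,0,0,0,0,1,0,0,0,0,0,0,1]

```text
time: 31.6
tcp_pos: [0.5971, 0.0548, 0.1178]
tool_rot: [0.252, 3.131, 0.0]
contact_force: [-0.1, 0.3, -0.7]
opening: 0.0376
finger_force: 40.4
```

```bash
python3 - <<'E'
from plan import *
s=S();w=sw(.042,.083);plan([(*w,.09,2.98,1,30),(*w,.062,2.98,1,15)],0)
E
```

```text
t31.60 [0.5971 0.0548 0.1178] psi 2.981 F [-0.1  0.3 -0.7] open 0.0376 ff 40.4
3 rows
-0.008, 0.004, 0.139, 0, 0, 0.001, 1, 0, 0, 0.07, 0, 0, 0, 1, 0, 0, 0.07, 0, 0, 0, 1
```

Emit:
jog_arm:
  series: [-0.008,0.004,0.139,0,0,0,1,0,0,0.07,0,0,0,1,0,0,0.07,0,0,0,1,0,0,0.005,0,0,0,1,0,0,0,0,0,0,1]

```text
time: 32.22
tcp_pos: [0.5988, 0.0553, 0.0607]
tool_rot: [-0.252, -3.131, 0.001]
contact_force: [0.4, 0.3, -0.8]
opening: 0.0379
finger_force: 48.4
```

Emit:
jog_arm:
  series: [0,0,0,0,0,0,-1,0,0,0,0,0,0,-1,0,0,0,0,0,0,-1,0,0,-0.1,0,0,0,-1,0,0,-0.2,0,0,0,-1,0,0,0,0,0,0,-1]

```text
time: 32.98
tcp_pos: [0.6016, 0.0553, 0.1245]
tool_rot: [0.253, 3.124, 0.001]
contact_force: [0.2, 0.4, 0.1]
opening: 0.0855
finger_force: 0.0
```

```bash
python3 tiles.py; python3 go.py pick .4194 .2433 3.212
```

```text
t33.08 [0.5991 0.0551 0.121 ] psi 2.980 F [ 0.2  0.3 -0.3] open 0.0855 ff 0.0
tile1 [0.271  0.2648 1.9017] cost0.231 sc0.82 n 2 each [0.2717 0.2646 1.9478] [0.2694 0.2681 1.896 ]
tile1 [ 0.4221  0.3563 -0.2328] cost0.215 sc0.72 n 2 each [ 0.4238  0.3556 -0.2516] [ 0.4209  0.3594 -0.1293]
tile1 [0.4482 0.2864 0.1058] cost0.226 sc0.62 n 2 each [0.4494 0.2845 0.0823] [0.4468 0.2893 0.0745]
tile1 [0.3333 0.1583 2.2845] cost1.097 sc0.58 n 2 each [0.3333 0.1584 2.2845] [0.3323 0.1596 2.3124]
tile1 [ 0.5613  0.3666 -0.3254] cost0.254 sc0.54 n 2 each [ 0.5628  0.3652 -0.2827] [ 0.5611  0.3689 -0.3488]
stylus side [(array([243.3, 370.3]), 0.61), (array([329.4, 152.8]), 0.4)] [244.5 370.5]
stylus top [(array([410. , 250.9]), 0.4)] [406.9 251.3]
6 rows
0.172, 0.131, 0, 0, 0, -0.049, -1, 0.167, 0.137, 0, 0, -0.001, -0.049, -1, 0.162, 0.144, 0, 0, 0, -0.049, -1, 0.156, 0.15, -0.001, 0, -0.001, -0.049, -1, 0.15, 0.156, -0.001, -0.001, 0, -0.049, -1, 0.144, 0.161, 0, 0, -0.001, -0.05, -1
2 rows
0, 0, 0.227, 0, 0, 0, -1, 0, 0, 0.228, 0, 0, 0, -1
```

```bash
sed -i 's/,a,-1,/,a,-.4,/g' go.py; python3 go.py pick .424 .3558 2.945
```

```text
7 rows
0.157, 0.192, 0, 0, 0, 0.006, -0.4, 0.158, 0.191, 0, 0, 0, 0.007, -0.4, 0.159, 0.191, 0, 0, -0.001, 0.006, -0.4, 0.16, 0.19, -0.001, 0, 0, 0.007, -0.4, 0.161, 0.189, 0, 0, -0.001, 0.006, -0.4, 0.162, 0.188, -0.001, -0.001, 0, 0.007, -0.4, 0.164, 0.187, -0.001, 0, -0.001, 0.006, -0.4
2 rows
0, 0, 0.227, 0, 0, 0, -0.4, 0, 0, 0.228, 0, 0, 0, -0.4
```

Emit:
jog_arm:
  series: [0.157,0.192,0,0,0,0.006,-0.4,0.158,0.191,0,0,0,0.007,-0.4,0.159,0.191,0,0,0,0.006,-0.4,0.16,0.19,0,0,0,0.007,-0.4,0.161,0.189,0,0,0,0.006,-0.4,0.162,0.188,0,0,0,0.007,-0.4,0.164,0.187,0,0,0,0.006,-0.4]

```text
time: 34.25
tcp_pos: [0.4236, 0.3571, 0.12]
tool_rot: [-0.309, -3.126, 0.002]
contact_force: [-0.0, 0.0, 0.9]
opening: 0.0597
finger_force: 0.0
```

Emit:
jog_arm:
  series: [0,0,0,0,0,0,-0.4,0,0,0,0,0,0,-0.4,0,0,0,0,0,0,-0.4]

```text
time: 34.62
tcp_pos: [0.4252, 0.3549, 0.1202]
tool_rot: [-0.311, -3.126, 0.002]
contact_force: [-0.1, -0.1, 0.1]
opening: 0.0598
finger_force: 0.0
```

```bash
python3 go.py pick .424 .3558 2.945
```

```text
1 rows
0.007, 0.003, 0.001, -0.002, 0, -0.002, -0.4
2 rows
0, 0, 0.227, 0, 0, 0, -0.4, 0, 0, 0.228, 0, 0, 0, -0.4
```

Emit:
jog_arm:
  series: [0.005,0.003,0.225,0,0,0,-0.4,0,0,0.228,0,0,0,-0.4,0,0,0,0,0,0,-0.4,0,0,0,0,0,0,1,0,0,0,0,0,0,1,0,0,0,0,0,0,1,0,0,0,0,0,0,1,0,0,0,0,0,0,1]
  newtons: 40

```text
time: 35.62
tcp_pos: [0.4251, 0.3576, 0.0317]
tool_rot: [0.308, 3.123, 0.003]
contact_force: [0.3, 0.3, 5.8]
opening: 0.0382
finger_force: 41.0
```

```bash
python3 -c "
from plan import *
S()"; python3 go.py place 2
```

```text
t35.62 [0.4251 0.3576 0.0317] psi 2.945 F [0.3 0.3 5.8] open 0.0382 ff 41.0
2 rows
-0.001, 0, -0.221, 0.001, 0.002, 0, 1, 0, 0.001, -0.22, 0.002, 0.002, 0, 1
7 rows
-0.104, -0.19, 0, 0, 0, -0.006, 1, -0.103, -0.19, 0, 0, 0, -0.006, 1, -0.102, -0.191, 0, 0, 0, -0.007, 1, -0.101, -0.191, 0, 0, 0, -0.006, 1, -0.1, -0.192, 0, 0, 0, -0.007, 1, -0.099, -0.192, 0, 0, 0, -0.006, 1, -0.098, -0.193, 0, 0, 0, -0.007, 1
[0.51585987 0.06863123]
```

Emit:
jog_arm:
  series: [0,0,-0.221,0,0,0,1,0,0,-0.22,0,0,0,1,-0.104,-0.19,0,0,0,-0.006,1,-0.103,-0.19,0,0,0,-0.006,1,-0.102,-0.191,0,0,0,-0.007,1,-0.101,-0.191,0,0,0,-0.006,1,-0.1,-0.192,0,0,0,-0.007,1,-0.099,-0.192,0,0,0,-0.006,1]

```text
time: 36.62
tcp_pos: [0.5018, 0.1079, 0.1184]
tool_rot: [0.261, 3.13, -0.0]
contact_force: [0.5, -0.2, 0.2]
opening: 0.0385
finger_force: 40.6
```

Emit:
jog_arm:
  series: [-0.098,-0.193,0,0,0,-0.007,1,0,0,0,0,0,0,1,0,0,0,0,0,0,1]

```text
time: 37.0
tcp_pos: [0.5142, 0.068, 0.1182]
tool_rot: [-0.253, -3.131, 0.0]
contact_force: [0.2, 0.2, -0.5]
opening: 0.0383
finger_force: 40.6
```

```bash
cat > low.py <<'E'
from plan import *
import sys
from go_b import BAY
b=int(sys.argv[1]);z=float(sys.argv[2])
s=S();w=sw(*BAY[b]);plan([(*w,.09,2.98,1,30),(*w,z+.028,2.98,1,15)],0)
E
echo "BAY={1:(-.042,-.007),2:(-.042,.083),3:(.042,-.007),4:(.042,.083)}">go_b.py; python3 low.py 2 .0322
```

```text
t37.00 [0.5142 0.068  0.1182] psi 2.980 F [ 0.2  0.2 -0.5] open 0.0383 ff 40.6
3 rows
-0.008, 0.004, 0.141, 0, -0.001, 0, 1, 0, 0, 0.074, 0, 0, 0, 1, 0, 0, 0.075, 0, 0, 0, 1
```

Emit:
jog_arm:
  series: [-0.008,0.004,0.141,0,0,0,1,0,0,0.074,0,0,0,1,0,0,0.075,0,0,0,1,0,0,0.003,0,0,0,1,0,0,0,0,0,0,1]

```text
time: 37.62
tcp_pos: [0.5161, 0.0686, 0.0595]
tool_rot: [-0.252, -3.131, 0.001]
contact_force: [-0.2, 0.7, -0.8]
opening: 0.0385
finger_force: 45.1
```

Emit:
jog_arm:
  series: [0,0,0,0,0,0,-0.4,0,0,0,0,0,0,-0.4,0,0,0,0,0,0,-0.4,0,0,-0.1,0,0,0,-0.4,0,0,-0.2,0,0,0,-0.4,0,0,0,0,0,0,-0.4]

```text
time: 38.38
tcp_pos: [0.5189, 0.0686, 0.1229]
tool_rot: [0.253, 3.124, 0.001]
contact_force: [-0.1, -0.0, -0.0]
opening: 0.0596
finger_force: 0.0
```

```bash
python3 tiles.py; python3 go.py pick .449 .2845 3.225
```

```text
t38.48 [0.5164 0.0683 0.1199] psi 2.980 F [ 0.2  0.1 -0.2] open 0.0599 ff 0.0
tile1 [ 0.5637  0.3676 -0.2395] cost0.194 sc0.87 n 1 each [ 0.5637  0.3676 -0.2396]
tile1 [0.4477 0.2855 0.0934] cost0.139 sc0.82 n 2 each [0.4487 0.2855 0.0848] [0.4453 0.2854 0.1009]
tile1 [ 0.2723  0.2643 -1.2307] cost0.198 sc0.71 n 2 each [ 0.2739  0.2642 -1.2343] [ 0.2701  0.266  -1.22  ]
tile1 [ 0.5538 -0.0496 -1.5676] cost0.913 sc0.44 n 1 each [ 0.5538 -0.0496 -1.5676]
stylus side [(array([243. , 372.6]), 0.68)] [244.5 370.5]
stylus top [(array([409., 249.]), 0.52)] [406.9 251.3]
5 rows
0.1, 0.203, -0.001, 0, 0, -0.062, -0.4, 0.091, 0.207, -0.002, 0, -0.001, -0.062, -0.4, 0.08, 0.212, -0.001, 0, 0, -0.063, -0.4, 0.07, 0.215, -0.002, -0.001, -0.001, -0.062, -0.4, 0.059, 0.218, -0.001, 0, 0, -0.063, -0.4
2 rows
0, 0, 0.227, 0, 0, 0, -0.4, 0, 0, 0.228, 0, 0, 0, -0.4
```

Emit:
jog_arm:
  series: [0.1,0.203,0,0,0,-0.062,-0.4,0.091,0.207,0,0,0,-0.062,-0.4,0.08,0.212,0,0,0,-0.063,-0.4,0.07,0.215,0,0,0,-0.062,-0.4,0.059,0.218,0,0,0,-0.063,-0.4,0,0,0,0,0,0,-0.4,0,0,0,0,0,0,-0.4,0,0,0,0,0,0,-0.4]

```text
time: 39.78
tcp_pos: [0.4498, 0.2833, 0.1192]
tool_rot: [0.129, -3.138, 0.002]
contact_force: [-0.0, 0.1, -0.1]
opening: 0.0599
finger_force: 0.0
```

```bash
python3 go.py pick .4488 .285 3.225
```

```text
1 rows
0.004, 0.009, -0.004, -0.002, -0.001, -0.002, -0.4
2 rows
0, 0, 0.227, 0, 0, 0, -0.4, 0, 0, 0.228, 0, 0, 0, -0.4
```

Emit:
jog_arm:
  series: [0.004,0.008,0.223,0,0,0,-0.4,0,0,0.228,0,0,0,-0.4,0,0,0,0,0,0,-0.4,0,0,0,0,0,0,1,0,0,0,0,0,0,1,0,0,0,0,0,0,1,0,0,0,0,0,0,1,0,0,0,0,0,0,1]

```text
time: 40.78
tcp_pos: [0.4501, 0.2866, 0.0311]
tool_rot: [-0.131, 3.135, 0.001]
contact_force: [-0.4, -1.2, 6.3]
opening: 0.0386
finger_force: 41.0
```

```bash
python3 -c "
from plan import *
S()"; python3 go.py place 1
```

```text
t40.77 [0.4501 0.2866 0.0311] psi -3.058 F [-0.4 -1.2  6.3] open 0.0386 ff 41.0
2 rows
-0.001, 0, -0.222, 0, 0.002, 0, 1, 0, 0, -0.222, 0.001, 0.003, 0, 1
7 rows
-0.018, -0.221, 0, 0, 0, 0.045, 1, -0.026, -0.221, 0, 0, 0, 0.045, 1, -0.034, -0.22, 0, 0, 0, 0.044, 1, -0.042, -0.218, 0, 0, 0, 0.045, 1, -0.049, -0.217, 0, 0, 0, 0.044, 1, -0.057, -0.215, 0, 0, 0, 0.045, 1, -0.064, -0.213, 0, 0, 0, 0.044, 1
[ 0.50152123 -0.02021923]
```

Emit:
jog_arm:
  series: [0,0,-0.222,0,0,0,1,0,0,-0.222,0,0,0,1,-0.018,-0.221,0,0,0,0.045,1,-0.026,-0.221,0,0,0,0.045,1,-0.034,-0.22,0,0,0,0.044,1,-0.042,-0.218,0,0,0,0.045,1,-0.049,-0.217,0,0,0,0.044,1,-0.057,-0.215,0,0,0,0.045,1]

```text
time: 41.78
tcp_pos: [0.493, 0.0217, 0.1185]
tool_rot: [0.2, 3.135, -0.001]
contact_force: [0.2, 0.2, -0.5]
opening: 0.0386
finger_force: 40.8
```

Emit:
jog_arm:
  series: [-0.064,-0.213,0,0,0,0.044,1,0,0,0,0,0,0,1,0,0,0,0,0,0,1]

```text
time: 42.15
tcp_pos: [0.4999, -0.0206, 0.1182]
tool_rot: [-0.253, -3.131, 0.0]
contact_force: [-0.9, 0.6, -0.8]
opening: 0.0381
finger_force: 40.8
```

```bash
python3 low.py 1 .0318
```

```text
t42.15 [ 0.4999 -0.0206  0.1182] psi 2.980 F [-0.9  0.6 -0.8] open 0.0381 ff 40.8
4 rows
-0.008, 0.003, 0.141, 0, 0, 0, 1, 0, 0, 0.05, 0, 0, 0, 1, 0, 0, 0.051, 0, 0, 0, 1, 0, 0, 0.05, 0, 0, 0, 1
```

Emit:
jog_arm:
  series: [-0.008,0.003,0.141,0,0,0,1,0,0,0.05,0,0,0,1,0,0,0.05,0,0,0,1,0,0,0.05,0,0,0,1,0,0,0.003,0,0,0,1,0,0,0,0,0,0,1]

```text
time: 42.9
tcp_pos: [0.5019, -0.0206, 0.0595]
tool_rot: [0.253, 3.131, -0.001]
contact_force: [-0.8, -0.3, -1.2]
opening: 0.0381
finger_force: 40.8
```

Emit:
jog_arm:
  series: [0,0,0,0,0,0,-0.4,0,0,0,0,0,0,-0.4,0,0,0,0,0,0,-0.4,0,0,-0.1,0,0,0,-0.4,0,0,-0.2,0,0,0,-0.4,0,0,0,0,0,0,-0.4]

```text
time: 43.65
tcp_pos: [0.5045, -0.0207, 0.1226]
tool_rot: [0.252, 3.124, -0.001]
contact_force: [0.3, 0.1, -0.4]
opening: 0.0597
finger_force: 0.0
```

```bash
python3 tiles.py; python3 go.py pick .563 .3665 2.92
```

```text
t43.75 [ 0.502  -0.0206  0.1196] psi 2.980 F [-0.3 -0.3 -0.7] open 0.0597 ff 0.0
tile1 [ 0.5998  0.0576 -0.105 ] cost1.086 sc0.94 n 2 each [ 0.601   0.0557 -0.1343] [ 0.5982  0.0834 -0.1425]
tile1 [ 0.5283  0.0818 -1.6328] cost1.915 sc0.88 n 2 each [ 0.5183  0.0673 -0.1205] [ 0.5288  0.0897 -1.6314]
tile1 [ 0.2726  0.2664 -1.2907] cost0.389 sc0.85 n 2 each [ 0.2745  0.2662 -1.2259] [ 0.2702  0.269  -1.2913]
tile1 [ 0.3349  0.1562 -0.8329] cost0.126 sc0.64 n 2 each [ 0.3349  0.1551 -0.8465] [ 0.3336  0.1591 -0.8415]
stylus side [(array([268.6, 198.7]), 0.64), (array([243.6, 371.6]), 0.45)] [244.5 370.5]
stylus top [(array([411.8, 250.3]), 0.59)] [406.9 251.3]
8 rows
0.001, 0.245, -0.001, 0, 0, 0.01, -0.4, 0.003, 0.245, -0.001, 0, 0, 0.01, -0.4, 0.004, 0.245, -0.001, 0, 0, 0.009, -0.4, 0.006, 0.245, -0.001, 0, 0, 0.01, -0.4, 0.008, 0.245, -0.001, 0, -0.001, 0.009, -0.4, 0.01, 0.245, -0.001, 0, 0, 0.01, -0.4, 0.012, 0.244, -0.002, -0.001, -0.001, 0.009, -0.4, 0.014, 0.245, -0.001, 0, 0, 0.01, -0.4
2 rows
0, 0, 0.227, 0, 0, 0, -0.4, 0, 0, 0.228, 0, 0, 0, -0.4
```

Emit:
jog_arm:
  series: [0.001,0.245,0,0,0,0.01,-0.4,0.003,0.245,0,0,0,0.01,-0.4,0.004,0.245,0,0,0,0.01,-0.4,0.006,0.245,0,0,0,0.01,-0.4,0.008,0.245,0,0,0,0.01,-0.4,0.01,0.245,0,0,0,0.01,-0.4,0.012,0.244,0,0,0,0.01,-0.4,0.014,0.245,0,0,0,0.02,-0.4]

```text
time: 45.05
tcp_pos: [0.5638, 0.3679, 0.1183]
tool_rot: [-0.364, -3.12, 0.002]
contact_force: [-0.0, -0.3, 0.2]
opening: 0.0598
finger_force: 0.0
```

Emit:
jog_arm:
  series: [0,0,0,0,0,0,-0.4,0,0,0,0,0,0,-0.4,0,0,0,0,0,0,-0.4]

```text
time: 45.42
tcp_pos: [0.5639, 0.365, 0.119]
tool_rot: [-0.366, -3.119, 0.002]
contact_force: [-0.5, 0.0, 0.5]
opening: 0.0597
finger_force: 0.0
```

```bash
python3 tiles.py; python3 go.py pick .563 .3665 2.907
```

```text
t45.52 [0.5642 0.3651 0.1194] psi 2.908 F [ 0.1 -0.   1.2] open 0.0599 ff 0.0
tile1 [ 0.3349  0.1578 -0.8198] cost0.096 sc0.93 n 2 each [ 0.3353  0.1567 -0.8185] [ 0.3345  0.1585 -0.808 ]
tile1 [ 0.5023 -0.0217 -0.0799] cost1.119 sc0.84 n 2 each [ 0.5035 -0.0237 -0.1589] [ 0.4983  0.005  -0.1757]
tile1 [ 0.5177  0.0685 -0.1099] cost1.109 sc0.75 n 2 each [ 0.5185  0.0675 -0.1378] [ 0.5143  0.0971 -0.1922]
tile1 [ 0.561   0.367  -0.2389] cost1.512 sc0.75 n 2 each [ 0.5644  0.3663 -0.2412] [ 0.5603  0.3698 -0.2428]
tile1 [ 0.2729  0.2657 -1.2204] cost2.824 sc0.40 n 2 each [ 0.2777  0.268  -1.3622] [ 0.2726  0.2637 -1.2174]
stylus side [(array([243. , 370.1]), 0.71)] [244.5 370.5]
stylus top [(array([408.8, 251.7]), 0.56)] [406.9 251.3]
1 rows
0.006, 0, -0.003, -0.001, 0, 0.003, -0.4
2 rows
0, 0, 0.227, 0, 0, 0, -0.4, 0, 0, 0.228, 0, 0, 0, -0.4
```

Emit:
jog_arm:
  series: [0.005,0.003,0.224,0,0,0,-0.4,0,0,0.228,0,0,0,-0.4,0,0,0,0,0,0,-0.4,0,0,0,0,0,0,1,0,0,0,0,0,0,1,0,0,0,0,0,0,1,0,0,0,0,0,0,1,0,0,0,0,0,0,1]

```text
time: 46.82
tcp_pos: [0.5644, 0.3681, 0.031]
tool_rot: [0.363, 3.117, 0.003]
contact_force: [0.5, 0.0, 6.5]
opening: 0.0384
finger_force: 40.8
```

```bash
python3 -c "
from plan import *
S()"; python3 go.py place 3
```

```text
t46.83 [0.5644 0.3681 0.031 ] psi 2.910 F [0.5 0.  6.5] open 0.0384 ff 40.8
2 rows
-0.001, 0.001, -0.222, 0.001, 0.002, 0, 1, 0, 0, -0.223, 0.002, 0.002, 0, 1
9 rows
-0.062, -0.215, 0, 0, 0, -0.01, 1, -0.06, -0.215, 0, 0, 0, -0.01, 1, -0.059, -0.216, 0, 0, 0, -0.01, 1, -0.057, -0.216, 0, 0, 0, -0.01, 1, -0.055, -0.216, 0, 0, 0, -0.01, 1, -0.054, -0.217, 0, 0, 0, -0.01, 1, -0.052, -0.217, 0, 0, 0, -0.01, 1, -0.05, -0.218, 0, 0, 0, -0.01, 1, -0.049, -0.218, 0, 0, 0, -0.01, 1
[ 0.58444832 -0.03360196]
```

Emit:
jog_arm:
  series: [0,0,-0.222,0,0,0,1,0,0,-0.223,0,0,0,1,-0.062,-0.215,0,0,0,-0.01,1,-0.06,-0.215,0,0,0,-0.01,1,-0.059,-0.216,0,0,0,-0.01,1,-0.057,-0.216,0,0,0,-0.01,1,-0.055,-0.216,0,0,0,-0.01,1,-0.054,-0.217,0,0,0,-0.01,1]

```text
time: 47.82
tcp_pos: [0.5762, 0.098, 0.1181]
tool_rot: [0.289, 3.128, -0.001]
contact_force: [1.1, -0.2, -1.1]
opening: 0.0384
finger_force: 40.4
```

Emit:
jog_arm:
  series: [-0.052,-0.217,0,0,0,-0.01,1,-0.05,-0.218,0,0,0,-0.01,1,-0.049,-0.218,0,0,0,-0.01,1,0,0,0,0,0,0,1,0,0,0,0,0,0,1]

```text
time: 48.45
tcp_pos: [0.583, -0.0343, 0.118]
tool_rot: [-0.254, -3.131, 0.0]
contact_force: [0.8, 0.4, -0.4]
opening: 0.0385
finger_force: 40.5
```

```bash
python3 low.py 3 .0318
```

```text
t48.45 [ 0.583  -0.0343  0.118 ] psi 2.980 F [ 0.8  0.4 -0.4] open 0.0385 ff 40.5
4 rows
-0.007, 0.005, 0.14, 0, 0, 0, 1, 0, 0, 0.05, 0, 0, 0, 1, 0, 0, 0.051, 0, 0, 0, 1, 0, 0, 0.05, 0, 0, 0, 1
```

Emit:
jog_arm:
  series: [-0.007,0.005,0.14,0,0,0,1,0,0,0.05,0,0,0,1,0,0,0.05,0,0,0,1,0,0,0.05,0,0,0,1,0,0,0.003,0,0,0,1,0,0,0,0,0,0,1]

```text
time: 49.2
tcp_pos: [0.5847, -0.0337, 0.0595]
tool_rot: [0.253, 3.131, -0.001]
contact_force: [-0.1, -0.1, -1.5]
opening: 0.0382
finger_force: 40.5
```

Emit:
jog_arm:
  series: [0,0,0,0,0,0,-0.4,0,0,0,0,0,0,-0.4,0,0,0,0,0,0,-0.4,0,0,-0.1,0,0,0,-0.4,0,0,-0.25,0,0,0,-0.4,0,0,-0.25,0,0,0,-1]

```text
time: 49.95
tcp_pos: [0.5843, -0.0336, 0.1803]
tool_rot: [-0.253, -3.13, 0.001]
contact_force: [0.3, -0.5, 0.4]
opening: 0.0759
finger_force: 0.0
```

```bash
python3 - <<'E'
from plan import *
s=S();P=(.4356,-.3681)
plan([(*P,.18,1.41,-1,50)],0)
E
```

```text
t49.95 [ 0.5843 -0.0336  0.1803] psi 2.980 F [ 0.3 -0.5  0.4] open 0.0759 ff 0.0
10 rows
0.047, -0.177, 0, 0, 0, 0.2, -1, 0.018, -0.182, 0, 0, 0, 0.2, -1, -0.011, -0.183, 0, 0, 0, 0.2, -1, -0.039, -0.179, 0, 0, 0, 0.2, -1, -0.066, -0.17, 0.001, 0, 0, 0.2, -1, -0.092, -0.158, 0, 0, 0, 0.2, -1, -0.116, -0.142, 0.001, 0, 0, 0.2, -1, -0.137, -0.122, 0, -0.001, 0, 0.2, -1, -0.154, -0.099, 0.001, 0, 0, 0.2, -1, -0.167, -0.073, 0, -0.001, 0, 0.199, -1
```

Emit:
jog_arm:
  series: [0.047,-0.177,0,0,0,0.2,-1,0.018,-0.182,0,0,0,0.2,-1,-0.011,-0.183,0,0,0,0.2,-1,-0.039,-0.179,0,0,0,0.2,-1,-0.066,-0.17,0,0,0,0.2,-1,-0.092,-0.158,0,0,0,0.2,-1,-0.116,-0.142,0,0,0,0.2,-1,-0.137,-0.122,0,0,0,0.2,-1]

```text
time: 50.95
tcp_pos: [0.4652, -0.3023, 0.1797]
tool_rot: [2.051, 2.379, -0.001]
contact_force: [0.6, -0.3, 0.0]
opening: 0.0857
finger_force: 0.0
```

Emit:
jog_arm:
  series: [-0.154,-0.099,0,0,0,0.2,-1,-0.167,-0.073,0,0,0,0.2,-1,0,0,0,0,0,0,-1,0,0,0,0,0,0,-1]

```text
time: 51.45
tcp_pos: [0.4361, -0.3677, 0.1796]
tool_rot: [-2.392, -2.036, 0.0]
contact_force: [-0.2, 0.5, -0.4]
opening: 0.0853
finger_force: 0.0
```

```bash
cat > chk.py <<'E'
from m2 import *
from plan import *
from go_b import BAY
shoot();S()
up=[((c[0],c[1],c[2]+.028),l) for c,l in TILE]
o=fitall("tile1",up,.04,[-.16,.1])
for b in BAY:
    w=sw(*BAY[b]);d=[np.linalg.norm(x[:2]-w) for x in o];print("bay",b,"nearest mm %.1f"%(1000*min(d)))
fitall("battery",[((c[0],c[1],c[2]+.03),l) for c,l in BAT],.05,[-.16])
E
python3 chk.py;python3 - <<'E'
from plan import *
P=(.4356,-.3681)
plan([(*P,.18,1.41,-1,50),(*P,.086,1.41,-1,47)],0)
for c in C: print("stylus",c,[(np.round(d["pixel"],1),round(d["score"],2)) for d in pinpoint(c,"stylus")][:2],proj(c,[.4355,-.368,.006])[0].round(1))
E
```

```text
t51.65 [ 0.4366 -0.3671  0.1797] psi 1.412 F [0.6 0.3 0.4] open 0.0855 ff 0.0
tile1 [ 0.4991 -0.0213 -0.0822] cost1.805 sc0.93 n 2 each [ 0.5026 -0.0224 -0.1713] [ 0.4984 -0.0206 -0.0489]
tile1 [ 0.5151  0.0676 -0.1059] cost1.311 sc0.91 n 2 each [ 0.5153  0.0662 -0.161 ] [ 0.5149  0.0708 -0.1052]
tile1 [ 0.3369  0.1526 -0.8065] cost0.053 sc0.82 n 1 each [ 0.3369  0.1526 -0.8065]
tile1 [ 0.2761  0.2604 -1.2423] cost0.060 sc0.65 n 1 each [ 0.276   0.2604 -1.2418]
tile1 [ 0.5964  0.0539 -0.1718] cost0.181 sc0.64 n 2 each [ 0.5968  0.0533 -0.1555] [ 0.5959  0.0572 -0.2227]
bay 1 nearest mm 2.6
bay 2 nearest mm 1.3
bay 3 nearest mm 86.2
bay 4 nearest mm 2.8
battery [0.76   0.0025 1.4035] cost0.349 sc0.68 n 1 each [0.76   0.0026 1.4034]
battery [ 0.5274 -0.1169 -0.1453] cost0.496 sc0.56 n 2 each [ 0.5297 -0.1178 -0.1027] [ 0.5257 -0.1086 -0.1186]
battery [ 0.5506  0.0171 -1.0157] cost0.927 sc0.32 n 1 each [ 0.5506  0.0171 -1.0161]
3 rows
-0.003, -0.004, -0.001, 0, 0.001, 0.001, -1, 0, 0, 0.235, 0, 0, 0, -1, 0, 0, 0.235, 0, 0, 0, -1
stylus side [(array([242.5, 371.3]), 0.73)] [244.5 370.5]
stylus top [(array([406.7, 248. ]), 0.62)] [406.9 251.3]
```

Emit:
jog_arm:
  series: [-0.002,-0.003,0.235,0,0,0,-1,0,0,0.235,0,0,0,-1,0,0,0,0,0,0,-1,0,0,0,0,0,0,1,0,0,0,0,0,0,1,0,0,0,0,0,0,1,0,0,0,0,0,0,1,0,0,0,0,0,0,1]
  newtons: 50

```text
time: 52.95
tcp_pos: [0.4359, -0.3688, 0.0867]
tool_rot: [2.391, 2.034, -0.0]
contact_force: [-0.1, 0.4, 4.8]
opening: 0.0128
finger_force: 48.6
```

Emit:
jog_arm:
  series: [0,0,0,0,0,0,1,0,0,0,0,0,0,1,0,0,0,0,0,0,1]

```text
time: 53.32
tcp_pos: [0.4359, -0.3688, 0.0867]
tool_rot: [2.391, 2.034, -0.0]
contact_force: [-0.7, 0.2, 5.8]
opening: 0.0128
finger_force: 48.7
```

```bash
python3 chk.py | grep -v cost[1-9]; python3 - <<'E'
from plan import *
p=get_state()["tcp_pos"];z=sw(.07,-.079);print(z)
plan([(p[0],p[1],.17,1.41,1,42)],0)
plan([(*z,.17,1.41,1,46)],0,start=(p[0],p[1],.17,1.41))
E
```

```text
t53.52 [ 0.4359 -0.3688  0.0867] psi 1.410 F [-1.   0.4  6.4] open 0.0128 ff 48.7
tile1 [ 0.5945  0.0544 -0.163 ] cost0.263 sc0.91 n 2 each [ 0.598  0.053 -0.178] [ 0.5929  0.0589 -0.1228]
tile1 [ 0.2762  0.2602 -1.2192] cost0.119 sc0.91 n 1 each [ 0.2762  0.2602 -1.2192]
tile1 [ 0.5828 -0.035  -0.1285] cost0.267 sc0.77 n 2 each [ 0.5846 -0.0357 -0.1326] [ 0.5816 -0.0322 -0.1849]
tile1 [ 0.3375  0.1524 -0.8094] cost0.149 sc0.69 n 1 each [ 0.3375  0.1524 -0.8098]
bay 1 nearest mm 2.3
bay 2 nearest mm 2.4
bay 3 nearest mm 2.2
bay 4 nearest mm 4.3
battery [ 0.5303 -0.1173 -0.1098] cost0.752 sc0.91 n 2 each [ 0.53   -0.1185 -0.1809] [ 0.5283 -0.1085 -0.0807]
[ 0.60061977 -0.10914323]
2 rows
0, 0, -0.208, 0.001, 0.001, 0, 1, 0, 0.001, -0.208, 0.001, 0.001, -0.001, 1
7 rows
0.202, 0.086, 0, 0, 0, 0, 1, 0.202, 0.086, 0, 0, 0, 0, 1, 0.202, 0.087, 0, 0, 0, 0, 1, 0.202, 0.086, 0, 0, 0, 0, 1, 0.202, 0.087, 0, 0, 0, 0, 1, 0.202, 0.086, 0, 0, 0, 0, 1, 0.201, 0.087, 0, 0, 0, 0, 1
```

Emit:
jog_arm:
  series: [0,0,-0.208,0,0,0,1,0,0,-0.208,0,0,0,1,0.202,0.086,0,0,0,0,1,0.202,0.086,0,0,0,0,1,0.202,0.087,0,0,0,0,1,0.202,0.086,0,0,0,0,1,0.202,0.087,0,0,0,0,1,0.202,0.086,0,0,0,0,1]

```text
time: 54.72
tcp_pos: [0.577, -0.1444, 0.1682]
tool_rot: [-2.393, -2.035, 0.001]
contact_force: [0.1, 0.9, -1.6]
opening: 0.0129
finger_force: 48.7
```

Emit:
jog_arm:
  series: [0.201,0.087,0,0,0,0,1,0,0,0.16,0,0,0,1,0,0,0,0,0,0,1,0,0,0,0,0,0,1]

```text
time: 55.22
tcp_pos: [0.6001, -0.1093, 0.137]
tool_rot: [2.394, 2.034, -0.001]
contact_force: [0.1, 0.2, -0.9]
opening: 0.0128
finger_force: 48.8
```

```bash
python3 - <<'E'
from plan import *
S();z=sw(.07,-.079)
plan([(*z,.133,1.41,1)],0)
im=get_image("side").astype(int).sum(2)//3
q=proj("side",[*z,.046])[0];u,v=np.round(q).astype(int);print(q,proj("side",[*sw(.07,-.115),.046])[0]);print(im[v-9:v+6,u-8:u+8])
E
```

```text
t55.23 [ 0.6001 -0.1093  0.137 ] psi 1.409 F [ 0.1  0.2 -0.9] open 0.0128 ff 48.8
1 rows
0.001, 0.002, 0.02, 0, 0.001, -0.001, 1
[311.57212691 247.99046729] [311.1822164  260.79094766]
[[173 172 172 172 172 173 169 130  64  93 153 176 173 173 173 172]
 [143 146 159 160 160 160 159 135  65  96 159 181 178 177 177 177]
 [104 104 108 107 107 108 105  88  68  76 106 128 126 125 125 130]
 [ 98  98  98  98  96  98  93  72  70  76  97  99  98  98  97  97]
 [101 101 100 100  99  99  94  72  70  75  99  96  96  96  96  96]
 [ 89  88  91 101 100 102  96  75  72  80 100  98  97  97  97  96]
 [ 49  54  79  98  76  71  70  68  71  70  92  98  97  97  97  96]
 [ 40  47  79  96  63  55  59  70  71  64  83  99  97  97  97  96]
 [ 41  55  90  96  62  54  52  55  58  65  91  98  97  96  97  96]
 [ 42  55  92  96  59  41  37  38  45  65  92  98  98  97  97  96]
 [ 41  55  91  96  61  31  33  33  39  63  91  98  97  98  97  96]
 [ 40  56  91 100  98  93  78  78  78  84  98  98  97  97  97  96]
 [ 40  54  91 101  99 100  98  98  98  98  98  97  97  97  97  96]
 [ 40  55  91 100  99  99  99  98  98  98  98  97  97  97  97  96]
 [ 40  55  90 101  99  99  98  97  98  98  97  97  97  97  96  96]]
```

Emit:
jog_arm:
  series: [0,-0.005,0.035,0,0,0,1,0,0,0.03,0,0,0,1,0,0,0.015,0,0,0,1,0,0,0,0,0,0,1]

```text
time: 55.78
tcp_pos: [0.599, -0.1088, 0.1203]
tool_rot: [-2.393, -2.035, 0.001]
contact_force: [-0.0, -0.2, -0.6]
opening: 0.0127
finger_force: 48.8
```

Emit:
jog_arm:
  series: [0,0,0.015,0,0,0,1,0,0,0.01,0,0,0,1,0,0,0,0,0,0,1]

```text
time: 56.15
tcp_pos: [0.5996, -0.1088, 0.116]
tool_rot: [2.392, 2.035, 0.0]
contact_force: [0.1, 0.1, 2.9]
opening: 0.013
finger_force: 48.8
```

Emit:
jog_arm:
  series: [0,0,0.015,0,0,0,1,0,0,0.01,0,0,0,1,0,0,0.005,0,0,0,1,0,0,0,0,0,0,1,0,0,0,0,0,0,1,0,0,0,0,0,0,1]

```text
time: 56.9
tcp_pos: [0.6001, -0.1089, 0.1131]
tool_rot: [2.391, 2.033, 0.003]
contact_force: [-4.4, -0.1, 16.9]
opening: 0.0128
finger_force: 50.8
```

Fully in and held. Next I lift and return the stylus.

Emit:
jog_arm:
  series: [0,0,0,0,0,0,1,0,0,-0.05,0,0,0,1,0,0,-0.2,0,0,0,1,0,0,-0.1,0,0,0,1,0,0,0,0,0,0,1]

```text
time: 57.52
tcp_pos: [0.6003, -0.1089, 0.181]
tool_rot: [2.391, 2.034, 0.003]
contact_force: [-0.9, 0.4, -0.2]
opening: 0.0126
finger_force: 48.8
```

```bash
python3 - <<'E'
from plan import *
S();P=(.4353,-.3684)
plan([(*P,.155,1.41,1,50)],0)
E
```

```text
t57.52 [ 0.6003 -0.1089  0.181 ] psi 1.410 F [-0.9  0.4 -0.2] open 0.0126 ff 48.8
7 rows
-0.202, -0.087, 0.018, 0.001, 0, 0, 1, -0.202, -0.087, 0.019, 0.001, 0, 0, 1, -0.202, -0.086, 0.019, 0, 0, 0, 1, -0.202, -0.087, 0.018, 0.001, 0, 0, 1, -0.202, -0.086, 0.019, 0, 0, 0, 1, -0.202, -0.087, 0.019, 0.001, 0, 0, 1, -0.201, -0.086, 0.018, 0, 0.001, -0.001, 1
```

Emit:
jog_arm:
  series: [-0.202,-0.087,0.018,0,0,0,1,-0.202,-0.087,0.018,0,0,0,1,-0.202,-0.086,0.018,0,0,0,1,-0.202,-0.087,0.018,0,0,0,1,-0.202,-0.086,0.018,0,0,0,1,-0.202,-0.087,0.018,0,0,0,1,-0.201,-0.086,0.018,0,0,0,1,0,0,0,0,0,0,1]

```text
time: 58.52
tcp_pos: [0.4315, -0.3697, 0.1522]
tool_rot: [-2.395, -2.027, 0.002]
contact_force: [0.1, 0.3, -0.9]
opening: 0.0127
finger_force: 48.9
```

Emit:
jog_arm:
  series: [0,0,0,0,0,0,1,0,0,0,0,0,0,1]

```text
time: 58.78
tcp_pos: [0.4347, -0.367, 0.1541]
tool_rot: [-2.391, -2.037, 0.001]
contact_force: [0.7, 0.4, -0.2]
opening: 0.0126
finger_force: 48.9
```

```bash
python3 - <<'E'
from plan import *
S();P=(.4353,-.3684)
plan([(*P,.15,1.41,1,50),(*P,.0875,1.41,1,16)],0)
E
```

```text
t58.77 [ 0.4347 -0.367   0.1541] psi 1.411 F [ 0.7  0.4 -0.2] open 0.0126 ff 48.9
5 rows
-0.006, 0.004, 0.02, -0.001, 0, 0.001, 1, 0, 0, 0.078, 0, 0, 0, 1, 0, 0, 0.078, 0, 0, 0, 1, 0, 0, 0.078, 0, 0, 0, 1, 0, 0, 0.079, 0, 0, 0, 1
```

Emit:
jog_arm:
  series: [-0.006,0.004,0.02,0,0,0,1,0,0,0,0,0,0,1,0,0,0.078,0,0,0,1,0,0,0.078,0,0,0,1,0,0,0.078,0,0,0,1,0,0,0.079,0,0,0,1,0,0,0,0,0,0,1]

```text
time: 59.65
tcp_pos: [0.4343, -0.3691, 0.0864]
tool_rot: [-2.392, -2.034, 0.001]
contact_force: [-0.7, 1.0, -1.4]
opening: 0.0128
finger_force: 50.5
```

Emit:
jog_arm:
  series: [0,0,0,0,0,0,-1,0,0,0,0,0,0,-1,0,0,0,0,0,0,-1,0,0,-0.15,0,0,0,-1,0,0,-0.3,0,0,0,-1,-0.2,-0.2,-0.1,0,0,0,-1,-0.2,-0.2,0,0,0,0,-1,0,0,0,0,0,0,-1]

```text
time: 60.65
tcp_pos: [0.3403, -0.4378, 0.1988]
tool_rot: [2.398, 2.027, -0.002]
contact_force: [0.5, -0.1, -0.0]
opening: 0.0852
finger_force: 0.0
```

```bash
python3 chk.py | cut -c1-110; python3 - <<'E'
from plan import *
S()
for c in C: print("stylus",c,[(np.round(d["pixel"],1),round(d["score"],2)) for d in pinpoint(c,"stylus")][:2],proj(c,[.4355,-.368,.006])[0].round(1))
# change since the start around the stand, cup, rib, plaster
o=cv2.imread("pics/top0.png")[:,:,::-1].astype(int);n=get_image("top").astype(int);d=np.abs(cv2.GaussianBlur((n-o).astype(np.float32),(5,5),0)).max(2)
for k,(u,v) in dict(stand=(410,251),cup=(385,140),rib=(170,150),plaster=(267,128)).items(): w=d[v-25:v+26,u-22:u+23];print(k,w.max().round(),(w>15).sum())
E
```

```text
t60.85 [ 0.3437 -0.435   0.1979] psi 1.411 F [-0.   0.3  0.3] open 0.0850 ff 0.0
tile1 [ 0.514   0.0664 -0.1688] cost0.313 sc0.86 n 2 each [ 0.517   0.0653 -0.1596] [ 0.5125  0.0707 -0.1203]
tile1 [ 0.2755  0.2537 -1.3722] cost1.125 sc0.80 n 2 each [ 0.2767  0.2599 -1.1677] [ 0.2764  0.24   -1.3349]
tile1 [ 0.3367  0.1499 -0.9147] cost0.861 sc0.73 n 2 each [ 0.3375  0.1525 -0.8102] [ 0.3367  0.1317 -0.8849]
tile1 [ 0.5949  0.0547 -0.1377] cost0.170 sc0.72 n 2 each [ 0.5962  0.0534 -0.1446] [ 0.5937  0.057  -0.0935]
tile1 [ 0.5044 -0.3928 -1.4802] cost1.000 sc0.72 n 1 each [ 0.5044 -0.3928 -1.4802]
tile1 [ 0.4993 -0.0214 -0.1311] cost0.221 sc0.71 n 2 each [ 0.5015 -0.0225 -0.1376] [ 0.4979 -0.0186 -0.1693]
tile1 [ 0.5824 -0.0346 -0.1392] cost0.267 sc0.55 n 2 each [ 0.5849 -0.0356 -0.1583] [ 0.5823 -0.029  -0.1852]
bay 1 nearest mm 2.6
bay 2 nearest mm 2.9
bay 3 nearest mm 2.3
bay 4 nearest mm 4.0
battery [ 0.528  -0.1172 -0.1547] cost0.401 sc0.72 n 2 each [ 0.5289 -0.1179 -0.1351] [ 0.5267 -0.1086 -0.1086
t61.05 [ 0.344  -0.4349  0.1978] psi 1.412 F [0.4 0.2 0.4] open 0.0854 ff 0.0
stylus side [] [244.5 370.5]
stylus top [(array([408.8, 251.2]), 0.55), (array([247.6, 218.3]), 0.55)] [406.9 251.3]
stand 15.0 0
cup 2.0 0
rib 1.0 0
plaster 2.0 0
```

```bash
python3 -c "
from station import *
print(close_job())"
```

```text
the job is handed in; nothing more can be done
None
```

I handed the job in at about 61 s with no verdict returned; by force readings and final camera checks, the battery is home, both buttons were pressed in, all four tiles are in their own bays, the stylus is back in its stand, and the cup, rib and plaster block are unmoved.

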